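Reload the inspection slide and send it to the lantern's station

ROBOT

A 6-joint arm with a two-finger parallel gripper is mounted at the origin on a cart in front of the work surface, level with it; the furniture and walls round the work are solid. World frame = base frame: x ahead of the robot, y to its left, z up, the work surface at z = 0. Lengths are in m, angles in rad, forces in N, time in s.
With the tool pointing down it reaches from about 0.3 to 0.75 m from the base axis. Payload 8.5 kg.
Tool frame: the origin (TCP) lies midway between the tips of the shut fingers; the grasp point (between the pads) lies 19 mm behind it; z points along the fingers, y is the direction in which the jaws open and shut (so a half turn about z gives the same grasp; the last joint's range is limited). The gripper opens to 88 mm and grips with 3 to 60 N. Pads are 18 mm wide; open, the fingers measure 123 mm over their backs; the gripper's body (75 mm by 187 mm) begins 45 mm behind the grasp point.
Start: joints at [-1.455, 0.381, 1.297, -0, 1.464, -0.215], TCP at [0.179, -0.52, 0.239] pointing down, gripper open.
Joint ranges: [-3.11, 3.11], [-0.89, 2.33], [0.22, 2.48], [-1.42, 4.56], [0.17, 2.85], [-2.88, 2.88]. Speed limits (rad/s): [2.39, 2.39, 3.14, 3.14, 3.14, 3.14].

INTERFACE

Orientations are given as a unit quaternion [w, x, y, z].
In Python, from bench import robot gives the robot as it stands.
- The arm moves only by the shell command python3 -m pendant 'ROWS' [FORCE]. ROWS is JSON, a list of rows, each an object with "linear": the shift along the tool's x, y, z in units of 0.3 m (1.0 is 0.3 m), a list of three; "delta_rot": the turn, a rotation vector about the tool's x, y, z in units of 180 degrees (1.0 is 180 degrees), a list of three; "jaw": the opening, from -1 (shut) to 1 (fully open). In form: [{"linear": [tx, ty, tz], "delta_rot": [wx, wy, wz], "jaw": jaw}, ...]. A call has 1 to 12 rows; each row is the pose to reach, as a shift and turn from the pose commanded when the call began, along the tool's axes at that moment, turning the shorter way round; what a row does not reach only later rows make up. A row lasts 1/10 s, in which the tool goes at most 50 mm and 8.59 degrees, less where a joint would pass 70% of its speed; a pose out of reach is approached as far as the arm can. A call with a number of a shift or a turn outside -1 to 1 is refused whole. A call with a gripper value outside its range is refused whole. The fingers move at their own pace and stop on an object; FORCE is the grip in N (left out, the last holds). Time passes only in rows, so rows that repeat a pose let the fingers close. It gives the time, the measured TCP pose, the force and the opening at its end, in the units of the state.
- robot.read_state(): the state, without advancing time (a new reading comes with each control period).
- robot.grab_frame(name): name is "side" or "top"; returns a dict with "image" (480x640x3 uint8, blue, green, red), "mtx" (3x3 intrinsics, pixels), "distortion" ([k1, k2, p1, p2, k3] as OpenCV has them; the pictures are not rectified), "position" and "rotation" of the camera in the world. Camera axes: x right, y up, looking along -z (the intrinsics and any distortion apply to the point x, -y, -z); pixel columns grow to the right and rows downward; lengths in m; the calibration is good to about 2 mm. A picture is of the moment at which its call begins. There is no depth.
- robot.sign_off(): hands the job in, once; it reports no verdict.
Trained networks look in a picture, given as the dict that the camera call returned (one of the last four; its "shot" number tells which), for a name from the list of things; names that differ only in an ending like _2 or _b are one class to them, and where a whole thing is asked for, a point or a joint stands for the part that bears it (a point fixed in the world has none). Each returns a list of dicts, best first, with "p" (0 to 1); they miss things now and then, are a little off and sometimes report something else, mostly with a low value. They report only what shows in the picture. A call takes as long as a camera call. They do not tell look-alikes from the thing itself.
- robot.outline_of(picture, target): "mask" (480x640 bool, what is visible of it) and "rect" ([left, top, right, bottom] in pixels, round what is visible of it).
The state is a dict: "time": time; "joint_pos": joint angles; "joint_vel": joint speeds; "joint_torque": joint torques, N m; "eef_pos": TCP position; "tcp_rot": TCP orientation; "ft_force": force on the tool from outside, world axes, zero at the start; "torque": the same for the moment, N m; "finger_gap": finger opening in m.
Only numpy, scipy, OpenCV 4.12 (cv2) and the standard library are available. Lean on these libraries where they do the work, as an engineer would, in place of code of your own. Each camera call takes 0.05 s, during which the arm holds its last target.

TASK

Empty and reload the slide's carriage for the next inspection: put every small gem box that is on it into the wooden tray, lying flat, and set all the larger gem boxes from the bench flat and side by side on the carriage. Lift the lantern by its handle off the low stand it is on and set it upright on the bench close to that same end of the slide; then, with the carriage reloaded, slide it fully home against the stop at the end where the lantern stood. The carriage jams if pushed off its centre line: push it in the middle, do not force it and do not lift it out, and leave the tools round about where they lie.

Things in the scene. Friction and masses are not known exactly. Their poses are not given: they have to be found in the camera images.
- slideway: fixed aluminium guideway. Origin at the centre of its underside; y runs along the travel, x across. Bed top 8 mm above the bench. Channel 173 mm wide and 380 mm long inside, closed at both ends by a steel stop 10 mm thick; stops and rails end 28 mm above the bench. Outside 191 x 400 mm
- rails: the two side rails of the guideway (one fixed part), 9 mm thick, tops 28 mm above the bench; origin at the middle of the bed's top, axes as the slideway's. The carriage wedges between them when pushed off-centre
- stand_a: low round stand (60 mm across, 5 mm thick, fixed on the bed) with the lantern on it at the start; origin at the centre of its underside, 158 mm from the slideway's centre toward the one or the other end (differs from start to start). The carriage fits over it: home at that end, its centre is over this origin. Axes as the slideway's
- stand_b: the same kind of stand at the other end of the slideway, empty at the start, not used
- carriage_floor (a point): grey carriage, a loose shallow tray between the rails: middle of its tray floor, 22 mm above the bench, over the carriage's centre; x across, y along the travel. 164 (x) by 64 (y) mm outside, 158 x 58 inside; rim 6 mm above the floor. The two long side walls, 32 mm from the centre, reach from 15 to 28 mm above the bench and are what is pushed
- lantern_handle (a point): small lantern, black round base 56 mm across, white body, black cap 54 mm across with its top 70 mm above the lantern's underside: point at the middle of the handle's bar, which is 10 mm thick, 60 mm long along this frame's x axis and 104 mm above the underside; the gap between cap and bar is 29 mm. Mass about 0.35 kg
- lantern_foot (a point): the centre of the lantern's underside (lantern's z axis up)
- lap_machine: the gem lap, fixed: its round copper disc, 300 mm across and lying 17 to 34 mm above the bench, has its centre 188 mm to +y of this origin's y and at its x; spindle, column and a mast, 300 mm high and more, stand at x beyond 0.63 m: the gripper and wrist must keep clear of them
- carriage: the carriage; origin at the centre of its underside on the bed, 14 mm below carriage_floor. Mass about 0.5 kg. Brass guide shoes at its two ends, 170 mm across (3 mm play in all) but only 36 mm long, so it swivels and jams when pushed more than about 25 mm off the middle; a centred push takes 3 to 6 N
- done_tray: wooden tray on the bench, fixed, open on top: 105 (x) by 125 (y) mm outside, 14 mm high, walls 6 mm, inner floor about 6 mm above the bench. Origin at the centre of its underside
- small_1_mid (a point): small round clear gem box, 38 mm across, 20 mm high; point at its centre, half-way up. Stands on the carriage at the start; one or two of them are present
- small_2_mid (a point): small round clear gem box, 38 mm across, 20 mm high; point at its centre, half-way up. Stands on the carriage at the start; one or two of them are present
- big_1_mid (a point): larger round clear gem box with a dark inlay, 44 mm across, 20 mm high; point at its centre, half-way up. Stands on the bench left of the slideway at the start; two or three of them are present
- big_2_mid (a point): larger round clear gem box with a dark inlay, 44 mm across, 20 mm high; point at its centre, half-way up. Stands on the bench left of the slideway at the start; two or three of them are present
- big_3_mid (a point): larger round clear gem box with a dark inlay, 44 mm across, 20 mm high; point at its centre, half-way up. Stands on the bench left of the slideway at the start; two or three of them are present
- tape_roll: roll of tan tape, 100 mm across, 25 mm high, a bystander; origin at the centre of its underside
- tweezers: steel tweezers, 124 mm long, a bystander; origin at the centre of its underside
- whetstone: two-tone dressing stone 34 x 90 x 21 mm, a bystander; origin at the centre of its underside
Not all that is in view belongs to the job. What is shaped like the part that bears small_1_mid but orange or yellow is not meant.

How it is judged:
On the way, in this order (a step that is already met when the one before it is completed fails the run):
1. the small boxes are in the wooden tray and the larger boxes on the carriage, while the carriage is still away from the lantern's station (x of big_1_mid in the frame of carriage_floor between -0.062 and 0.062 m and y of big_1_mid in the frame of carriage_floor between -0.012 and 0.012 m and z of big_1_mid in the frame of carriage_floor between 0.005 and 0.014 m and angle between each of big_1_mid, big_2_mid, big_3_mid, small_1_mid, small_2_mid's own z axis and vertical below 0.12 rad and x of big_2_mid in the frame of carriage_floor between -0.062 and 0.062 m and y of big_2_mid in the frame of carriage_floor between -0.012 and 0.012 m and z of big_2_mid in the frame of carriage_floor between 0.005 and 0.014 m and x of big_3_mid in the frame of carriage_floor between -0.062 and 0.062 m and y of big_3_mid in the frame of carriage_floor between -0.012 and 0.012 m and z of big_3_mid in the frame of carriage_floor between 0.005 and 0.014 m and x of small_1_mid in the frame of done_tray between -0.036 and 0.036 m and y of small_1_mid in the frame of done_tray between -0.046 and 0.046 m and z of small_1_mid in the frame of done_tray between 0.01 and 0.022 m and x of small_2_mid in the frame of done_tray between -0.036 and 0.036 m and y of small_2_mid in the frame of done_tray between -0.046 and 0.046 m and z of small_2_mid in the frame of done_tray between 0.01 and 0.022 m and horizontal distance between carriage_floor and stand_a above 0.06 m), for 0.2 s.
2. the carriage is home at the station, with the lantern set on the bench (horizontal distance between carriage_floor and stand_a below 0.007 m and height (world z) of lantern_foot below 0.004 m and angle between lantern_foot's own z axis and vertical below 0.08 rad and horizontal distance between lantern_foot and stand_a below 0.22 m), for 0.2 s.
At the end, for the whole second after the job is handed in: Small boxes flat in the wooden tray, larger boxes flat on the carriage floor; carriage centre within 7 mm of the centre of the stand where the lantern stood; lantern upright on the bench, its centre within 22 cm of that stand; all released (all of step 2 and x of big_1_mid in the frame of carriage_floor between -0.062 and 0.062 m and y of big_1_mid in the frame of carriage_floor between -0.012 and 0.012 m and z of big_1_mid in the frame of carriage_floor between 0.005 and 0.014 m and angle between each of big_1_mid, big_2_mid, big_3_mid, small_1_mid, small_2_mid's own z axis and vertical below 0.12 rad and x of big_2_mid in the frame of carriage_floor between -0.062 and 0.062 m and y of big_2_mid in the frame of carriage_floor between -0.012 and 0.012 m and z of big_2_mid in the frame of carriage_floor between 0.005 and 0.014 m and x of big_3_mid in the frame of carriage_floor between -0.062 and 0.062 m and y of big_3_mid in the frame of carriage_floor between -0.012 and 0.012 m and z of big_3_mid in the frame of carriage_floor between 0.005 and 0.014 m and x of small_1_mid in the frame of done_tray between -0.036 and 0.036 m and y of small_1_mid in the frame of done_tray between -0.046 and 0.046 m and z of small_1_mid in the frame of done_tray between 0.01 and 0.022 m and x of small_2_mid in the frame of done_tray between -0.036 and 0.036 m and y of small_2_mid in the frame of done_tray between -0.046 and 0.046 m and z of small_2_mid in the frame of done_tray between 0.01 and 0.022 m); the robot touches nothing.
It fails at once if the carriage is forced: it is wedged against the side rails with more than 50 N (contact force between carriage and rails above 50 N).
It fails at once if the carriage is lifted more than 12 mm out of the guideway (height (world z) of carriage_floor above 0.034 m).
It fails at once if the lantern is knocked over (angle between lantern_foot's own z axis and vertical above 0.7 rad).
It fails at once if a tool lying round about (tape roll, tweezers, whetstone) is pushed more than 3 cm from its place (distance of any of tape_roll, tweezers, whetstone from where it was at the start of the episode above 0.03 m).
Of small_1, small_2 only 1 to 2 are there at a start; the rules pass over those that are not, and their reading is None.
Of big_1, big_2, big_3 only 2 to 3 are there at a start; the rules pass over those that are not, and their reading is None.
At some moment in a run one of big_1, big_2, big_3 may be knocked a few centimetres aside while the robot is not near it.
It also fails if it takes over 210 s, if anything falls off the work surface, if the arm or the gripper's body presses on something with over 40 N, if the wrist force passes 120 N, or if a joint passes its speed limit or range.

## Working session

There is one attempt and no reset: what is moved stays moved. The work goes in short steps, Python scripts to look and compute and a shell command to move; the robot and the scene stay as the last step left them, time stands still between calls to the robot, and variables do not carry over. Pictures are saved under pics/ and viewed, and the job is handed in when it is done.

```bash
ls; mkdir -p pics; python3 - <<'E'
from bench import robot
import cv2
print(robot.read_state())
for n in ("side","top"):
    f=robot.grab_frame(n); cv2.imwrite(f"pics/{n}0.png",f["image"]); print(n,f["mtx"],f["distortion"],f["position"],f["rotation"],f["shot"])
E
```

```text
pics
{'time': 0.0, 'joint_pos': array([-1.45531553e+00,  3.81192891e-01,  1.29826712e+00, -2.65026365e-05,
        1.46361679e+00, -2.15311621e-01]), 'joint_vel': array([ 0.00068347, -0.00034862,  0.00091673,  0.0001184 , -0.00033127,
        0.00046017]), 'joint_torque': array([ 2.07691533e-03, -4.37926590e+01, -2.24554253e+01,  7.14970822e-02,
        3.52272496e-02, -1.41510209e-04]), 'eef_pos': array([ 0.17858695, -0.51989087,  0.2381373 ]), 'tcp_rot': array([-7.41808648e-04,  9.86352693e-01,  1.64644508e-01,  2.38678145e-05]), 'ft_force': array([-0.46970583,  0.52513858,  0.19485799]), 'torque': array([0.05428633, 0.01529104, 0.01479898]), 'finger_gap': 0.0882800247953149}
side [[498.10624067   0.         319.10612779]
 [  0.         498.10624067 242.86012308]
 [  0.           0.           1.        ]] [-0.05297913  0.          0.          0.          0.        ] [ 0.58101832 -1.08298899  0.90641641] [9.02631951e-01 4.30377384e-01 1.04466644e-04 5.55500248e-03] 1
top [[477.0499195    0.         321.28612811]
 [  0.         477.0499195  237.58442905]
 [  0.           0.           1.        ]] [0.04077086 0.         0.         0.         0.        ] [0.44759815 0.0521984  1.28562267] [ 0.71258928  0.0279722  -0.04255616 -0.6997307 ] 2
```

View pics/side0.png

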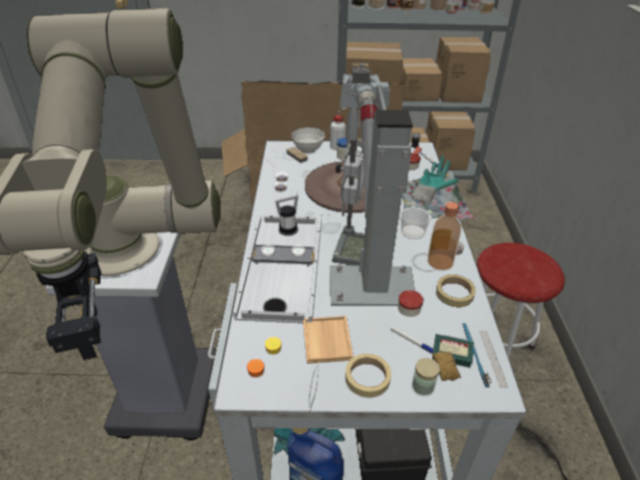

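View pics/top0.png

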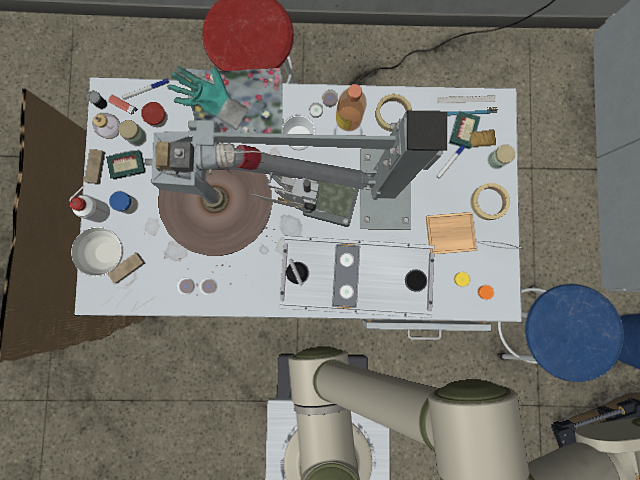

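```bash
cat > h.py <<'E'
import numpy as np, cv2
from bench import robot
from scipy.spatial.transform import Rotation as R
def rot(f):
    q=np.asarray(f["rotation"]); 
    return R.from_quat(np.r_[q[1:],q[0]]).as_matrix() if q.size==4 else q
def p2w(f,uv,z):
    uv=np.atleast_2d(np.asarray(uv,float)); z=np.broadcast_to(z,len(uv))
    n=cv2.undistortPoints(uv[:,None,:],f["mtx"],f["distortion"])[:,0]
    d=np.c_[n[:,0],-n[:,1],-np.ones(len(n))]@rot(f).T
    o=np.asarray(f["position"]); return o+d*((z-o[2])/d[:,2])[:,None]
def w2p(f,P):
    c=(np.atleast_2d(P)-f["position"])@rot(f); c=c*[1,-1,-1]
    return cv2.projectPoints(c[:,None,:],np.zeros(3),np.zeros(3),f["mtx"],f["distortion"])[0][:,0]
def crop(f,r,name,s):
    l,t,rr,b=r; cv2.imwrite(name,cv2.resize(f["image"][t:b,l:rr],None,fx=s,fy=s,interpolation=cv2.INTER_CUBIC))
def segs(f,t,n=4):
    out=[]
    for o in robot.outline_of(f,t)[:n]:
        m=o["mask"]; ys,xs=np.nonzero(m); out.append((round(o["p"],2),xs.mean().round(1),ys.mean().round(1),m.sum(),np.round(o["rect"])))
    return out
E
python3 - <<'E'
from h import *
f=robot.grab_frame("top")
crop(f,(260,220,460,320),"pics/c1.png",4)
crop(f,(70,220,270,320),"pics/c2.png",4)
crop(f,(400,190,540,310),"pics/c3.png",4)
for t in ("slideway","carriage","lantern_foot","stand_b","small_1_mid","big_1_mid","done_tray","tweezers","tape_roll","whetstone"):
    print(t,segs(f,t))
g=robot.grab_frame("side")
crop(g,(225,160,345,340),"pics/c4.png",4*0.83)
for t in ("slideway","carriage","lantern_foot","small_1_mid","big_1_mid","done_tray","tweezers"):
    print(t,segs(g,t))
E
```

```text
slideway [(0.82, np.float64(359.1), np.float64(276.7), np.int64(8466), array([280., 236., 434., 319.]))]
carriage [(0.77, np.float64(345.8), np.float64(275.7), np.int64(1289), array([334., 246., 363., 309.]))]
lantern_foot [(0.93, np.float64(296.1), np.float64(272.0), np.int64(350), array([289., 259., 306., 284.]))]
stand_b [(0.94, np.float64(415.5), np.float64(280.1), np.int64(364), array([407., 271., 428., 292.])), (0.7, np.float64(346.5), np.float64(259.1), np.int64(172), array([340., 252., 357., 267.]))]
small_1_mid [(0.74, np.float64(346.1), np.float64(291.0), np.int64(193), array([340., 283., 352., 299.])), (0.69, np.float64(345.7), np.float64(274.7), np.int64(1288), array([334., 243., 359., 308.])), (0.6, np.float64(461.1), np.float64(278.8), np.int64(161), array([453., 274., 469., 289.])), (0.53, np.float64(296.0), np.float64(271.9), np.int64(436), array([284., 261., 309., 285.]))]
big_1_mid []
done_tray [(0.67, np.float64(450.9), np.float64(232.6), np.int64(1812), array([425., 212., 477., 254.]))]
tweezers []
tape_roll [(0.89, np.float64(489.6), np.float64(201.2), np.int64(7
[... 560 characters left out ...]
_1_mid [(0.82, np.float64(255.1), np.float64(367.8), np.int64(248), array([245., 360., 265., 378.])), (0.74, np.float64(272.8), np.float64(345.2), np.int64(269), array([264., 336., 282., 354.])), (0.52, np.float64(279.6), np.float64(274.9), np.int64(5914), array([234., 216., 323., 326.])), (0.5, np.float64(267.7), np.float64(250.6), np.int64(177), array([260., 244., 275., 259.]))]
big_1_mid [(0.5, np.float64(327.8), np.float64(339.7), np.int64(1962), array([309., 314., 354., 361.])), (0.34, np.float64(283.1), np.float64(254.6), np.int64(725), array([250., 242., 314., 268.]))]
done_tray [(0.91, np.float64(327.6), np.float64(339.6), np.int64(2045), array([304., 315., 355., 363.]))]
tweezers []
```

View pics/c1.png

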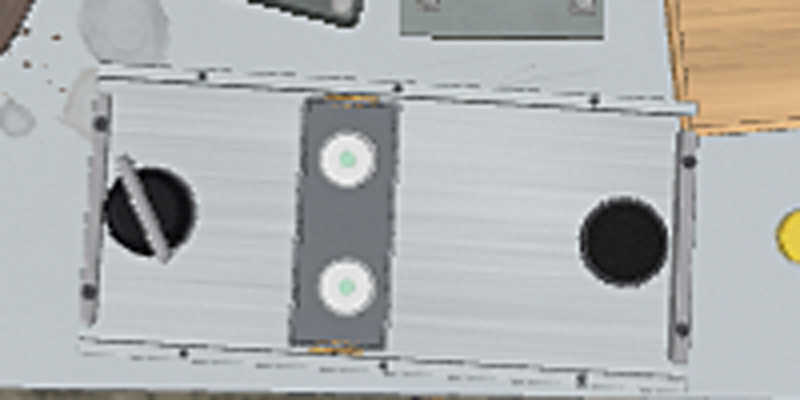

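View pics/c2.png

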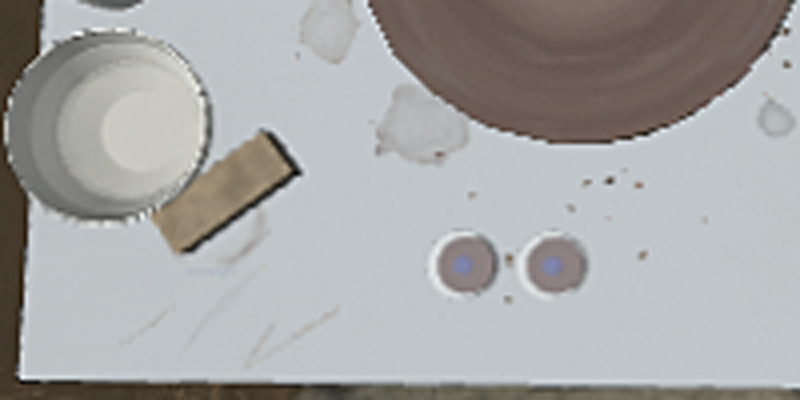

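View pics/c3.png

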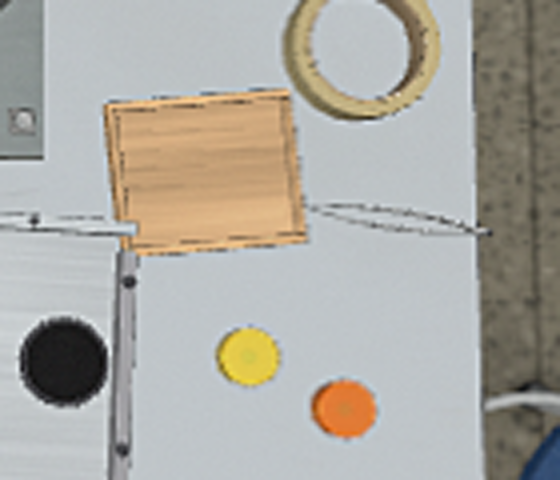

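View pics/c4.png

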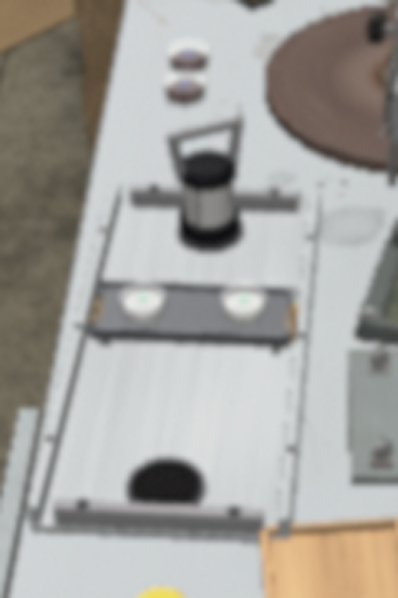

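```bash
python3 - <<'E'
from h import *
f=robot.grab_frame("top")
c=lambda u,v,L=260,T=220:((u+.5)/4-.5+L,(v+.5)/4-.5+T)
def pr(n,uv,z): print(n,p2w(f,[uv],z)[0].round(4))
pr("standb",c(624,241),.013)
pr("cap",c(150,211),.083)
b1=p2w(f,[c(124,158)],.122)[0];b2=p2w(f,[c(166,260)],.122)[0]; print("bar",b1.round(3),b2.round(3),((b1+b2)/2).round(4),np.linalg.norm(b1-b2))
pr("s1",c(347.5,160),.042);pr("s2",c(346.5,287.5),.042)
for n,u in dict(c1=(304,96),c2=(398,101),c3=(386,350),c4=(289,343)).items(): pr(n,c(*u),.028)
for n,u in dict(stopL_top=(103,96),stopL_bot=(90,325),stopR_top=(688,133),stopR_bot=(680,362)).items(): pr(n,c(*u),.028)
for n,u in dict(b1=(466,264),b2=(556,264)).items(): pr(n,c(*u,70,220),.02)
for n,u in dict(t1=(107,103),t2=(289,90),t3=(306,240),t4=(125,255)).items(): pr(n,c(*u,400,190),.014)
pr("yel",c(248,357,400,190),.02);pr("or",c(345,410,400,190),.02)
pr("tape",c(363,44,400,190),.025)
pr("tw",c(312,208,400,190),.0);pr("tw",c(490,233,400,190),.0)
pr("whet",c(225,190,70,220),.02)
pr("disc",(215,200),.034)
E
```

```text
standb [ 0.4669 -0.2263  0.013 ]
cap [0.4792 0.0876 0.083 ]
bar [0.51  0.103 0.122] [0.449 0.076 0.122] [0.4795 0.0895 0.122 ] 0.06700018556699239
s1 [ 0.5158 -0.0392  0.042 ]
s2 [ 0.4332 -0.0395  0.042 ]
c1 [ 0.5584 -0.0109  0.028 ]
c2 [ 0.5563 -0.0733  0.028 ]
c3 [ 0.3929 -0.0669  0.028 ]
c4 [ 0.3964 -0.0034  0.028 ]
stopL_top [0.5559 0.1219 0.028 ]
stopL_bot [0.4059 0.1266 0.028 ]
stopR_top [ 0.5387 -0.2657  0.028 ]
stopR_bot [ 0.3886 -0.2593  0.028 ]
b1 [0.4415 0.3784 0.02  ]
b2 [0.4424 0.3202 0.02  ]
t1 [ 0.6409 -0.2556  0.014 ]
t2 [ 0.6521 -0.3786  0.014 ]
t3 [ 0.5507 -0.3885  0.014 ]
t4 [ 0.5383 -0.2672  0.014 ]
yel [ 0.4718 -0.3467  0.02  ]
or [ 0.4381 -0.4102  0.02  ]
tape [ 0.6825 -0.4248  0.025 ]
tw [ 0.5737 -0.3978  0.    ]
tw [ 0.5591 -0.5177  0.    ]
whet [0.4873 0.5358 0.02  ]
disc [0.6674 0.3097 0.034 ]
```

```bash
python3 - <<'E'
from h import *
f=robot.grab_frame("top")
g=robot.grab_frame("side")
crop(g,(320,60,480,320),"pics/c5.png",2.2)
for o in robot.outline_of(f,"lap_machine")[:2]: print(o["p"],o["rect"])
print(p2w(f,[(361,150),(361,229),(411,229),(411,150)],.01).round(3))
print(p2w(g,[(366,292),(392,292)],.01).round(3))
# column top box in top view for different z
for z in (.3,.4,.5): print(z,p2w(f,[(407,110),(446,110),(446,150),(407,150)],z).round(3).tolist())
E
```

```text
[[ 0.819 -0.078  0.01 ]
 [ 0.601 -0.08   0.01 ]
 [ 0.604 -0.215  0.01 ]
 [ 0.822 -0.215  0.01 ]]
[[ 0.696 -0.174  0.01 ]
 [ 0.762 -0.173  0.01 ]]
0.3 [[0.823, -0.145, 0.3], [0.825, -0.229, 0.3], [0.738, -0.228, 0.3], [0.736, -0.146, 0.3]]
0.4 [[0.785, -0.125, 0.4], [0.787, -0.2, 0.4], [0.709, -0.2, 0.4], [0.707, -0.126, 0.4]]
0.5 [[0.747, -0.105, 0.5], [0.749, -0.172, 0.5], [0.679, -0.171, 0.5], [0.678, -0.106, 0.5]]
```

View pics/c5.png

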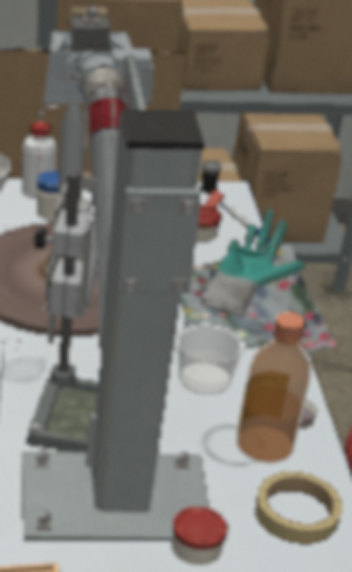

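```bash
cat >> h.py <<'E'
def go(P,phi=None):
    s=robot.read_state(); q=s["tcp_rot"]; M=R.from_quat(np.r_[q[1:],q[0]])
    d=M.inv().apply(np.asarray(P)-s["eef_pos"])/0.3
    out=["lin",d.round(4).tolist()]
    if phi is not None:
        T=R.from_matrix(np.array([[np.cos(phi),np.sin(phi),0],[np.sin(phi),-np.cos(phi),0],[0,0,-1]]))
        out+=["rot",((M.inv()*T).as_rotvec()/np.pi).round(4).tolist()]
    print(*out,"at",s["eef_pos"].round(4),"t",round(s["time"],2),"gap",round(s["finger_gap"],4),"F",s["ft_force"].round(1))
E
python3 -c "
from h import *
go((0.38,-0.3,0.2),0)"
```

```text
lin [0.8732, -0.4761, 0.1292] rot [0.0, -0.0, 0.1053] at [ 0.1786 -0.5202  0.2388] t 1.25 gap 0.0883 F [0.3 0.1 0.2]
```

```bash
python3 -m pendant '[{"linear":[0.87,-0.476,0.13],"delta_rot":[0,0,0.1053],"jaw":0.5},{"linear":[0.87,-0.476,0.13],"delta_rot":[0,0,0.1053],"jaw":0.5},{"linear":[0.87,-0.476,0.13],"delta_rot":[0,0,0.1053],"jaw":0.5},{"linear":[0.87,-0.476,0.13],"delta_rot":[0,0,0.1053],"jaw":0.5},{"linear":[0.87,-0.476,0.13],"delta_rot":[0,0,0.1053],"jaw":0.5},{"linear":[0.87,-0.476,0.13],"delta_rot":[0,0,0.1053],"jaw":0.5},{"linear":[0.87,-0.476,0.13],"delta_rot":[0,0,0.1053],"jaw":0.5},{"linear":[0.87,-0.476,0.13],"delta_rot":[0,0,0.1053],"jaw":0.5},{"linear":[0.87,-0.476,0.13],"delta_rot":[0,0,0.1053],"jaw":0.5}]' 10
python3 -c "
from h import *
go((0.5158,-0.0392,0.1),0)"
```

```text
time: 2.15
eef_pos: [0.3787, -0.3013, 0.1999]
tcp_rot: [0.0, 1.0, -0.0, 0.0]
ft_force: [-0.5, -1.4, -0.1]
finger_gap: 0.0659
lin [0.4564, -0.8741, 0.3326] rot [0.0002, -0.0, -0.0002] at [ 0.3787 -0.3013  0.1999] t 2.15 gap 0.0659 F [-0.5 -1.4 -0.1]
```

```bash
python3 -m pendant '[{"linear":[0.4564,-0.874,0.15],"delta_rot":[0,0,0],"jaw":0.5},{"linear":[0.4564,-0.874,0.15],"delta_rot":[0,0,0],"jaw":0.5},{"linear":[0.4564,-0.874,0.15],"delta_rot":[0,0,0],"jaw":0.5},{"linear":[0.4564,-0.874,0.15],"delta_rot":[0,0,0],"jaw":0.5},{"linear":[0.4564,-0.874,0.333],"delta_rot":[0,0,0],"jaw":0.5},{"linear":[0.4564,-0.874,0.333],"delta_rot":[0,0,0],"jaw":0.5},{"linear":[0.4564,-0.874,0.333],"delta_rot":[0,0,0],"jaw":0.5},{"linear":[0.4564,-0.874,0.333],"delta_rot":[0,0,0],"jaw":0.5},{"linear":[0.4564,-0.874,0.333],"delta_rot":[0,0,0],"jaw":0.5},{"linear":[0.4564,-0.874,0.333],"delta_rot":[0,0,0],"jaw":0.5}]'
python3 - <<'E'
from h import *
go((0.5158,-0.0392,0.031),0)
f=robot.grab_frame("top");crop(f,(260,220,460,320),"pics/d1.png",4)
f=robot.grab_frame("side");crop(f,(200,150,380,330),"pics/d2.png",3.3)
E
```

```text
time: 3.15
eef_pos: [0.5162, -0.04, 0.1008]
tcp_rot: [0.0, 1.0, -0.001, 0.001]
ft_force: [-0.6, -0.0, 0.4]
finger_gap: 0.0659
lin [-0.0016, -0.0027, 0.2326] rot [0.0002, -0.0005, -0.0007] at [ 0.5162 -0.04    0.1008] t 3.15 gap 0.0659 F [-0.6 -0.   0.4]
```

View pics/d2.png

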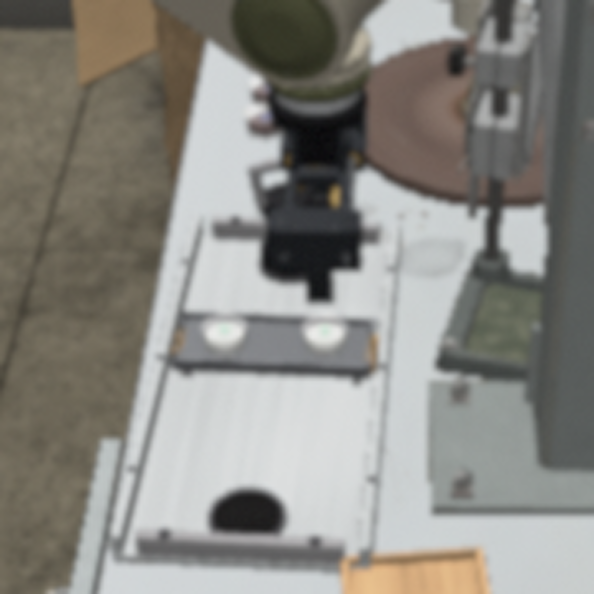

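View pics/d1.png

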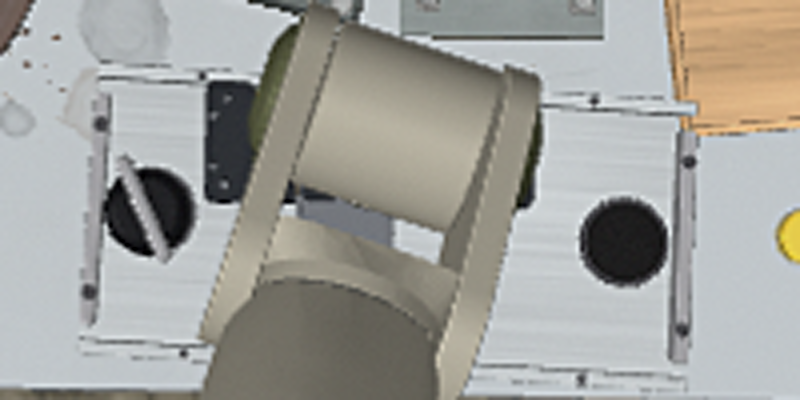

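```bash
python3 -m pendant '[{"linear":[0,-0.003,0.12],"delta_rot":[0,0,0],"jaw":0.5},{"linear":[0,-0.003,0.235],"delta_rot":[0,0,0],"jaw":0.5},{"linear":[0,-0.003,0.235],"delta_rot":[0,0,0],"jaw":0.5},{"linear":[0,-0.003,0.235],"delta_rot":[0,0,0],"jaw":0.5},{"linear":[0,-0.003,0.235],"delta_rot":[0,0,0],"jaw":-0.3},{"linear":[0,-0.003,0.235],"delta_rot":[0,0,0],"jaw":-0.3},{"linear":[0,-0.003,0.235],"delta_rot":[0,0,0],"jaw":-0.3},{"linear":[0,-0.003,0.235],"delta_rot":[0,0,0],"jaw":-0.3},{"linear":[0,-0.003,0.235],"delta_rot":[0,0,0],"jaw":-0.3},{"linear":[0,-0.003,0.235],"delta_rot":[0,0,0],"jaw":-0.3}]' 12
python3 -c "
from h import *
go((0.5158,-0.0392,0.031),0)"
```

```text
time: 4.25
eef_pos: [0.5161, -0.0373, 0.0295]
tcp_rot: [0.0, 1.0, 0.0, 0.0]
ft_force: [-0.1, -0.0, 2.4]
finger_gap: 0.0379
lin [-0.0009, 0.0062, -0.0049] rot [0.0001, -0.0001, 0.0] at [ 0.5161 -0.0373  0.0295] t 4.25 gap 0.0379 F [-0.1 -0.   2.4]
```

```bash
python3 -m pendant '[{"linear":[0,0,-0.12],"delta_rot":[0,0,0],"jaw":-0.3},{"linear":[0,0,-0.24],"delta_rot":[0,0,0],"jaw":-0.3},{"linear":[0,0.1,-0.35],"delta_rot":[0,0,0],"jaw":-0.3},{"linear":[0,0.25,-0.35],"delta_rot":[0,0,0],"jaw":-0.3},{"linear":[0,0.4,-0.35],"delta_rot":[0,0,0],"jaw":-0.3},{"linear":[0,0.55,-0.35],"delta_rot":[0,0,0],"jaw":-0.3},{"linear":[0,0.7,-0.35],"delta_rot":[0,0,0],"jaw":-0.3},{"linear":[0.05,0.85,-0.35],"delta_rot":[0,0,0],"jaw":-0.3},{"linear":[0.2,0.943,-0.35],"delta_rot":[0,0,0],"jaw":-0.3},{"linear":[0.343,0.943,-0.3],"delta_rot":[0,0,0],"jaw":-0.3},{"linear":[0.343,0.943,-0.2],"delta_rot":[0,0,0],"jaw":-0.3},{"linear":[0.343,0.943,-0.2],"delta_rot":[0,0,0],"jaw":-0.3}]'
python3 - <<'E'
from h import *
go((0.619,-0.320,0.0145),0)
f=robot.grab_frame("side");crop(f,(230,220,400,400),"pics/e1.png",3.3)
f=robot.grab_frame("top");crop(f,(250,180,500,320),"pics/e2.png",3)
E
```

```text
time: 5.45
eef_pos: [0.6178, -0.3187, 0.0844]
tcp_rot: [-0.003, 1.0, 0.0, -0.003]
ft_force: [-1.1, 0.1, -0.6]
finger_gap: 0.0379
lin [0.0056, 0.0054, 0.2328] rot [-0.0017, 0.0022, 0.0002] at [ 0.6178 -0.3187  0.0844] t 5.45 gap 0.0379 F [-1.1  0.1 -0.6]
```

View pics/e1.png

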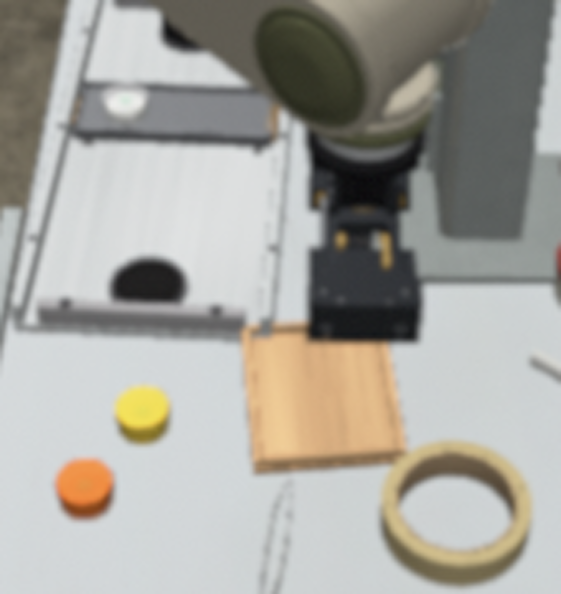

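View pics/e2.png

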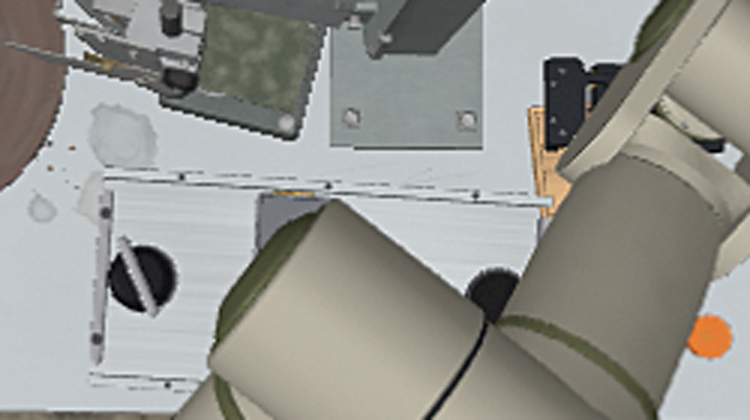

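```bash
python3 -m pendant '[{"linear":[0.004,0.004,0.12],"delta_rot":[0,0,0],"jaw":-0.3},{"linear":[0.004,0.004,0.2],"delta_rot":[0,0,0],"jaw":-0.3},{"linear":[0.004,0.004,0.235],"delta_rot":[0,0,0],"jaw":-0.3},{"linear":[0.004,0.004,0.235],"delta_rot":[0,0,0],"jaw":-0.3},{"linear":[0.004,0.004,0.235],"delta_rot":[0,0,0],"jaw":-0.3},{"linear":[0.004,0.004,0.235],"delta_rot":[0,0,0],"jaw":0.15},{"linear":[0.004,0.004,0.235],"delta_rot":[0,0,0],"jaw":0.15},{"linear":[0.004,0.004,0.235],"delta_rot":[0,0,0],"jaw":0.15},{"linear":[0.004,0.004,0.1],"delta_rot":[0,0,0],"jaw":0.3},{"linear":[0.004,0.004,-0.1],"delta_rot":[0,0,0],"jaw":0.5},{"linear":[-0.1,0.004,-0.2],"delta_rot":[0,0,0],"jaw":0.5},{"linear":[-0.25,-0.004,-0.2],"delta_rot":[0,0,0],"jaw":0.5}]'
python3 -c "
from h import *
go((0.5158,-0.1,0.15),0)"
```

```text
time: 6.75
eef_pos: [0.5458, -0.3203, 0.1551]
tcp_rot: [0.004, 1.0, 0.001, 0.005]
ft_force: [0.2, -0.7, 1.1]
finger_gap: 0.0661
lin [-0.099, -0.7345, 0.0103] rot [0.0025, -0.0029, 0.0005] at [ 0.5458 -0.3203  0.1551] t 6.75 gap 0.0661 F [ 0.2 -0.7  1.1]
```

```bash
python3 -m pendant '[{"linear":[-0.37,-0.938,0.05],"delta_rot":[0,0,0],"jaw":0.5},{"linear":[-0.37,-0.938,0.05],"delta_rot":[0,0,0],"jaw":0.5},{"linear":[-0.37,-0.938,0.05],"delta_rot":[0,0,0],"jaw":0.5},{"linear":[-0.37,-0.938,0.05],"delta_rot":[0,0,0],"jaw":0.5},{"linear":[-0.37,-0.938,0.05],"delta_rot":[0,0,0],"jaw":0.5},{"linear":[-0.37,-0.938,0.05],"delta_rot":[0,0,0],"jaw":0.5},{"linear":[-0.37,-0.938,0.05],"delta_rot":[0,0,0],"jaw":0.5},{"linear":[-0.37,-0.938,0.1],"delta_rot":[0,0,0],"jaw":0.5},{"linear":[-0.37,-0.938,0.1],"delta_rot":[0,0,0],"jaw":0.5},{"linear":[-0.37,-0.938,0.1],"delta_rot":[0,0,0],"jaw":0.5}]'
python3 - <<'E'
from h import *
f=robot.grab_frame("side");crop(f,(200,150,400,400),"pics/g1.png",2.4)
print(p2w(f,[(327.6,339.6)],.01))
f=robot.grab_frame("top");crop(f,(400,190,540,310),"pics/g2.png",4)
go((0.4332,-0.0395,0.030),0)
E
```

```text
time: 7.75
eef_pos: [0.4333, -0.038, 0.1197]
tcp_rot: [0.0, 1.0, -0.0, 0.0]
ft_force: [-0.1, 0.2, 0.2]
finger_gap: 0.0667
[[ 0.5971512  -0.33132274  0.01      ]]
lin [-0.0009, 0.0046, 0.2994] rot [0.0001, -0.0003, -0.0002] at [ 0.4334 -0.0381  0.1198] t 7.85 gap 0.066 F [-0.4 -0.6 -0.9]
```

View pics/g1.png

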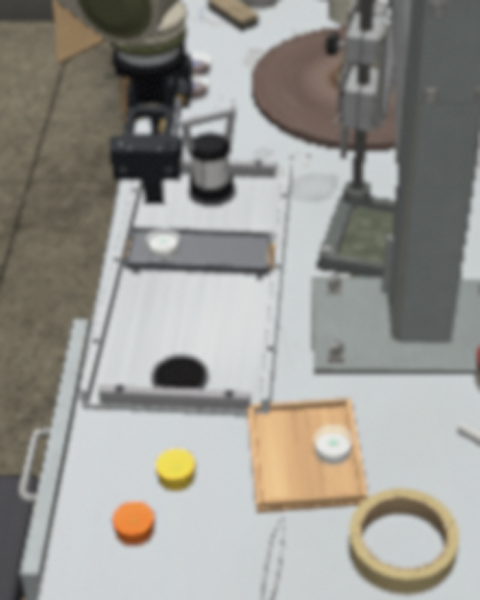

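View pics/g2.png

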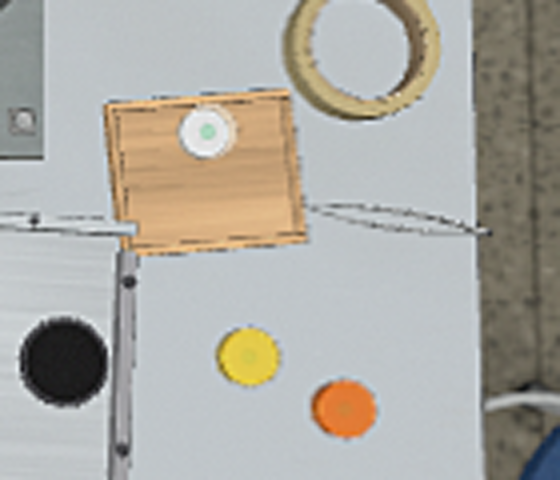

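```bash
python3 -m pendant '[{"linear":[0,0.004,0.15],"delta_rot":[0,0,0],"jaw":0.5},{"linear":[0,0.004,0.25],"delta_rot":[0,0,0],"jaw":0.5},{"linear":[0,0.004,0.298],"delta_rot":[0,0,0],"jaw":0.5},{"linear":[0,0.004,0.298],"delta_rot":[0,0,0],"jaw":0.5},{"linear":[0,0.004,0.298],"delta_rot":[0,0,0],"jaw":0.5},{"linear":[0,0.004,0.298],"delta_rot":[0,0,0],"jaw":-0.3},{"linear":[0,0.004,0.298],"delta_rot":[0,0,0],"jaw":-0.3},{"linear":[0,0.004,0.298],"delta_rot":[0,0,0],"jaw":-0.3},{"linear":[0,0.004,0.298],"delta_rot":[0,0,0],"jaw":-0.3},{"linear":[0,0.004,0.298],"delta_rot":[0,0,0],"jaw":-0.3},{"linear":[0,0.004,0.298],"delta_rot":[0,0,0],"jaw":-0.3},{"linear":[0,0.004,0.18],"delta_rot":[0,0,0],"jaw":-0.3}]'
python3 -c "
from h import *
go((0.571,-0.3245,0.15),0)"
```

```text
time: 9.05
eef_pos: [0.4313, -0.0383, 0.0633]
tcp_rot: [-0.001, 1.0, -0.0, -0.003]
ft_force: [0.5, -0.5, -0.5]
finger_gap: 0.0379
lin [0.4638, 0.9533, -0.2944] rot [-0.0008, 0.0021, -0.0001] at [ 0.4313 -0.0383  0.0633] t 9.05 gap 0.0379 F [ 0.5 -0.5 -0.5]
```

```bash
python3 -m pendant '[{"linear":[0,0,-0.15],"delta_rot":[0,0,0],"jaw":-0.3},{"linear":[0,0.1,-0.29],"delta_rot":[0,0,0],"jaw":-0.3},{"linear":[0.05,0.25,-0.29],"delta_rot":[0,0,0],"jaw":-0.3},{"linear":[0.1,0.4,-0.29],"delta_rot":[0,0,0],"jaw":-0.3},{"linear":[0.2,0.55,-0.29],"delta_rot":[0,0,0],"jaw":-0.3},{"linear":[0.3,0.7,-0.29],"delta_rot":[0,0,0],"jaw":-0.3},{"linear":[0.4,0.85,-0.29],"delta_rot":[0,0,0],"jaw":-0.3},{"linear":[0.458,0.95,-0.2],"delta_rot":[0,0,0],"jaw":-0.3},{"linear":[0.458,0.953,-0.06],"delta_rot":[0,0,0],"jaw":-0.3},{"linear":[0.458,0.953,-0.06],"delta_rot":[0,0,0],"jaw":-0.3},{"linear":[0.458,0.953,-0.06],"delta_rot":[0,0,0],"jaw":-0.3}]'
python3 -c "
from h import *
go((0.571,-0.3245,0.014),0)"
```

```text
time: 10.15
eef_pos: [0.57, -0.324, 0.0836]
tcp_rot: [-0.001, 1.0, 0.0, -0.001]
ft_force: [0.8, -0.4, 0.6]
finger_gap: 0.0377
lin [0.0035, 0.002, 0.2319] rot [-0.0004, 0.0004, 0.0001] at [ 0.57   -0.324   0.0836] t 10.15 gap 0.0377 F [ 0.8 -0.4  0.6]
```

```bash
python3 -m pendant '[{"linear":[0.003,0,0.12],"delta_rot":[0,0,0],"jaw":-0.3},{"linear":[0.003,0,0.2],"delta_rot":[0,0,0],"jaw":-0.3},{"linear":[0.003,0,0.233],"delta_rot":[0,0,0],"jaw":-0.3},{"linear":[0.003,0,0.233],"delta_rot":[0,0,0],"jaw":-0.3},{"linear":[0.003,0,0.233],"delta_rot":[0,0,0],"jaw":-0.3},{"linear":[0.003,0,0.233],"delta_rot":[0,0,0],"jaw":0.15},{"linear":[0.003,0,0.233],"delta_rot":[0,0,0],"jaw":0.15},{"linear":[0.003,0,0.233],"delta_rot":[0,0,0],"jaw":0.15},{"linear":[0.003,0,0.1],"delta_rot":[0,0,0],"jaw":0.3},{"linear":[0.003,0,-0.1],"delta_rot":[0,0,0],"jaw":0.5},{"linear":[-0.1,-0.05,-0.3],"delta_rot":[0,0,0],"jaw":0.5},{"linear":[-0.25,-0.2,-0.35],"delta_rot":[0,0,0],"jaw":0.5}]'
python3 -c "
from h import *
go((0.42,-0.05,0.2),0)"
```

```text
time: 11.35
eef_pos: [0.5195, -0.2873, 0.1754]
tcp_rot: [0.002, 1.0, -0.001, 0.003]
ft_force: [-0.5, 0.1, -0.3]
finger_gap: 0.0659
lin [-0.332, -0.7903, -0.0877] rot [0.0015, -0.0017, -0.0004] at [ 0.5195 -0.2873  0.1754] t 11.35 gap 0.0659 F [-0.5  0.1 -0.3]
```

```bash
python3 -m pendant '[{"linear":[-0.4,-0.8,-0.15],"delta_rot":[0,0,0],"jaw":0.5},{"linear":[-0.4,-0.8,-0.15],"delta_rot":[0,0,0],"jaw":0.5},{"linear":[-0.4,-0.8,-0.15],"delta_rot":[0,0,0],"jaw":0.5},{"linear":[-0.4,-0.8,-0.15],"delta_rot":[0,0,0],"jaw":0.5},{"linear":[-0.4,-0.8,-0.15],"delta_rot":[0,0,0],"jaw":0.5},{"linear":[-0.4,-0.8,-0.15],"delta_rot":[0,0,0],"jaw":0.5},{"linear":[-0.4,-0.8,-0.15],"delta_rot":[0,0,0],"jaw":0.5}]'
python3 - <<'E'
from h import *
go((0.4415,0.3784,0.15),0)
f=robot.grab_frame("top");cv2.imwrite("pics/k1.png",f["image"]); crop(f,(70,180,270,320),"pics/k2.png",4)
crop(f,(260,220,540,320),"pics/k3.png",2.8)
E
```

```text
time: 12.05
eef_pos: [0.3975, -0.0436, 0.2177]
tcp_rot: [0.0, 1.0, 0.001, 0.001]
ft_force: [-0.3, -0.4, 0.0]
finger_gap: 0.066
lin [0.1504, -1.4063, 0.2253] rot [0.0002, -0.0005, 0.0009] at [ 0.3975 -0.0436  0.2177] t 12.05 gap 0.066 F [-0.3 -0.4  0. ]
```

View pics/k2.png

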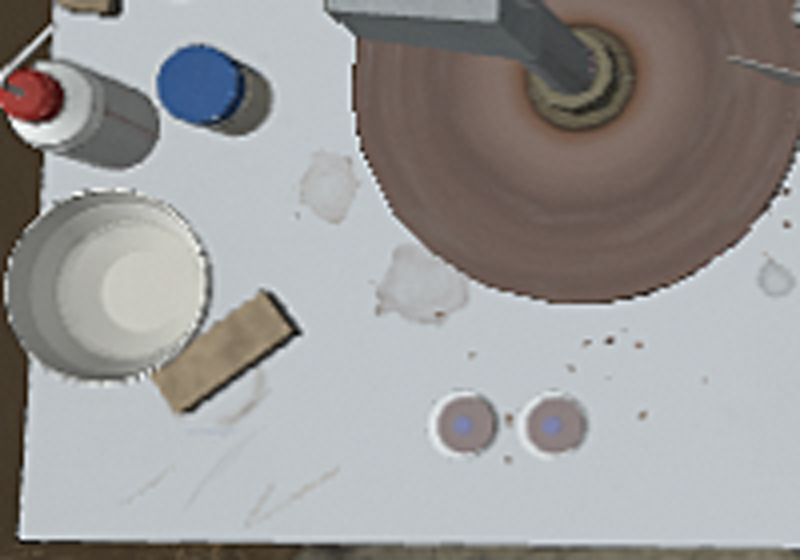

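View pics/k3.png

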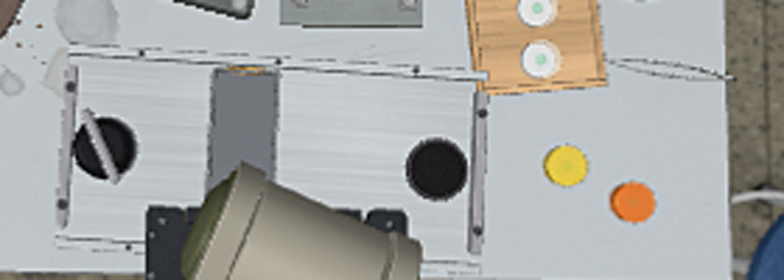

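```bash
python3 -m pendant '[{"linear":[0.14,-0.95,0],"delta_rot":[0,0,-0.5],"jaw":0.6},{"linear":[0.14,-0.95,0],"delta_rot":[0,0,-0.5],"jaw":0.6},{"linear":[0.14,-0.95,0],"delta_rot":[0,0,-0.5],"jaw":0.6},{"linear":[0.14,-0.95,0],"delta_rot":[0,0,-0.5],"jaw":0.6},{"linear":[0.14,-0.95,0],"delta_rot":[0,0,-0.5],"jaw":0.6},{"linear":[0.14,-0.95,0],"delta_rot":[0,0,-0.5],"jaw":0.6},{"linear":[0.14,-0.95,0],"delta_rot":[0,0,-0.5],"jaw":0.6},{"linear":[0.14,-0.95,0],"delta_rot":[0,0,-0.5],"jaw":0.6},{"linear":[0.14,-0.95,0],"delta_rot":[0,0,-0.5],"jaw":0.6},{"linear":[0.14,-0.95,0],"delta_rot":[0,0,-0.5],"jaw":0.6},{"linear":[0.14,-0.95,0],"delta_rot":[0,0,-0.5],"jaw":0.6},{"linear":[0.14,-0.95,0],"delta_rot":[0,0,-0.5],"jaw":0.6}]'
python3 - <<'E'
from h import *
f=robot.grab_frame("top");crop(f,(70,180,270,320),"pics/l2.png",4)
go((0.4424,0.322,0.05),np.pi/2)
E
```

```text
time: 13.3
eef_pos: [0.4418, 0.2387, 0.2162]
tcp_rot: [-0.0, 0.707, 0.707, -0.0]
ft_force: [-0.4, -0.2, -0.5]
finger_gap: 0.0706
lin [0.2773, 0.0019, 0.5542] rot [-0.0001, 0.0001, -0.0009] at [0.4417 0.2389 0.2163] t 13.35 gap 0.0706 F [-0.  -1.3  0.4]
```

View pics/l2.png

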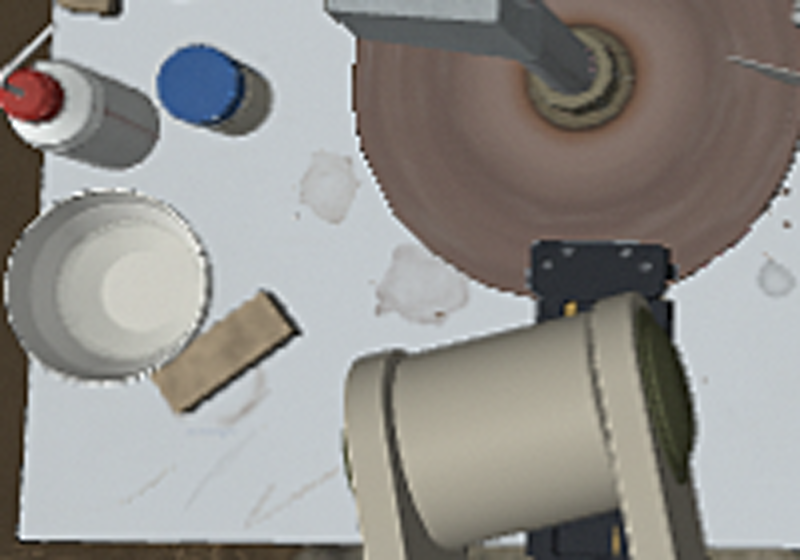

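```bash
python3 -m pendant '[{"linear":[0.15,0.002,0.1],"delta_rot":[0,0,0],"jaw":0.6},{"linear":[0.277,0.002,0.25],"delta_rot":[0,0,0],"jaw":0.6},{"linear":[0.277,0.002,0.4],"delta_rot":[0,0,0],"jaw":0.6},{"linear":[0.277,0.002,0.55],"delta_rot":[0,0,0],"jaw":0.6},{"linear":[0.277,0.002,0.65],"delta_rot":[0,0,0],"jaw":0.6},{"linear":[0.277,0.002,0.69],"delta_rot":[0,0,0],"jaw":0.6},{"linear":[0.277,0.002,0.69],"delta_rot":[0,0,0],"jaw":0.6},{"linear":[0.277,0.002,0.69],"delta_rot":[0,0,0],"jaw":0.6},{"linear":[0.277,0.002,0.69],"delta_rot":[0,0,0],"jaw":-0.2},{"linear":[0.277,0.002,0.69],"delta_rot":[0,0,0],"jaw":-0.2},{"linear":[0.277,0.002,0.69],"delta_rot":[0,0,0],"jaw":-0.2},{"linear":[0.277,0.002,0.69],"delta_rot":[0,0,0],"jaw":-0.2}]'
python3 -m pendant '[{"linear":[0,0,0],"delta_rot":[0,0,0],"jaw":-0.2},{"linear":[0,0,0],"delta_rot":[0,0,0],"jaw":-0.2}]'
python3 - <<'E'
from h import *
f=robot.grab_frame("side");crop(f,(230,130,380,260),"pics/m2.png",4)
go((0.5125,-0.0403,0.15),np.pi/2)
E
```

```text
time: 14.55
eef_pos: [0.4414, 0.3227, 0.0104]
tcp_rot: [0.0, 0.707, 0.707, 0.001]
ft_force: [-0.5, -1.0, 4.6]
finger_gap: 0.044
time: 14.75
eef_pos: [0.4414, 0.3227, 0.0103]
tcp_rot: [0.0, 0.707, 0.707, 0.0]
ft_force: [-0.9, -0.6, 5.8]
finger_gap: 0.0435
lin [-1.2098, 0.2373, -0.4657] rot [0.0003, -0.0001, -0.0] at [0.4415 0.3227 0.0104] t 14.8 gap 0.0437 F [-1.6 -0.3  5.9]
```

View pics/m2.png

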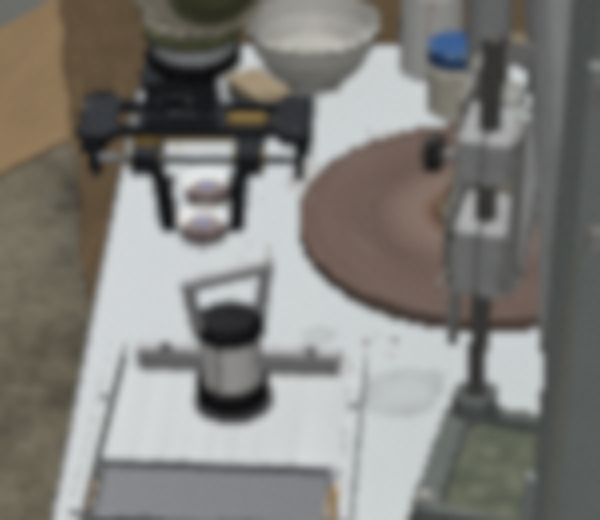

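```bash
python3 -m pendant '[{"linear":[0,0,-0.12],"delta_rot":[0,0,0],"jaw":-0.2},{"linear":[0,0,-0.27],"delta_rot":[0,0,0],"jaw":-0.2},{"linear":[0,0,-0.42],"delta_rot":[0,0,0],"jaw":-0.2},{"linear":[0,0,-0.57],"delta_rot":[0,0,0],"jaw":-0.2},{"linear":[-0.1,0.03,-0.65],"delta_rot":[0,0,0],"jaw":-0.2},{"linear":[-0.25,0.06,-0.65],"delta_rot":[0,0,0],"jaw":-0.2},{"linear":[-0.4,0.1,-0.65],"delta_rot":[0,0,0],"jaw":-0.2},{"linear":[-0.55,0.14,-0.65],"delta_rot":[0,0,0],"jaw":-0.2},{"linear":[-0.7,0.18,-0.65],"delta_rot":[0,0,0],"jaw":-0.2},{"linear":[-0.85,0.22,-0.65],"delta_rot":[0,0,0],"jaw":-0.2},{"linear":[-1,0.238,-0.65],"delta_rot":[0,0,0],"jaw":-0.2},{"linear":[-1,0.238,-0.65],"delta_rot":[0,0,0],"jaw":-0.2}]'
python3 - <<'E'
from h import *
f=robot.grab_frame("side");crop(f,(200,130,380,280),"pics/n2.png",4)
go((0.5125,-0.0403,0.0325),np.pi/2)
E
```

```text
time: 16.0
eef_pos: [0.5132, 0.0181, 0.2044]
tcp_rot: [0.0, 0.709, 0.705, -0.0]
ft_force: [-0.5, 1.6, 0.3]
finger_gap: 0.044
lin [-0.2028, 0.0004, 0.5732] rot [-0.0002, -0.0, -0.0013] at [0.5127 0.0205 0.2045] t 16.05 gap 0.044 F [-0.2  0.9 -0.3]
```

View pics/n2.png

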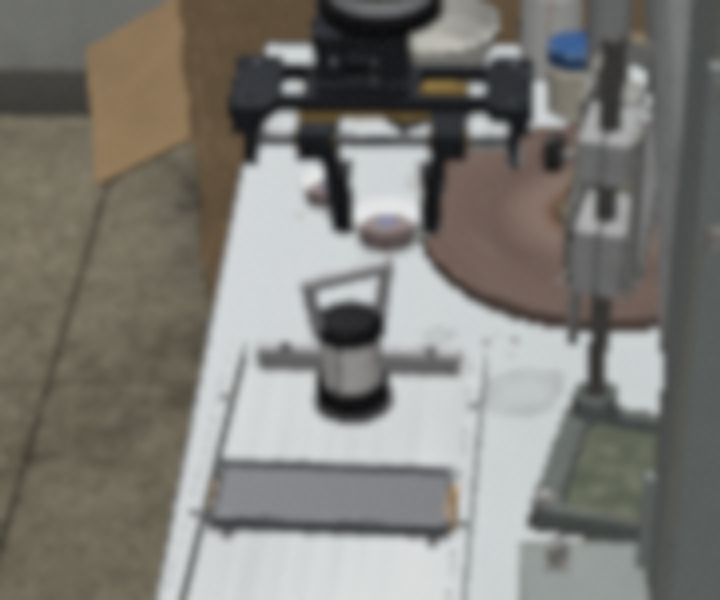

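```bash
python3 -m pendant '[{"linear":[-0.1,0,0.05],"delta_rot":[0,0,0],"jaw":-0.2},{"linear":[-0.203,0,0.15],"delta_rot":[0,0,0],"jaw":-0.2},{"linear":[-0.203,0,0.3],"delta_rot":[0,0,0],"jaw":-0.2},{"linear":[-0.203,0,0.42],"delta_rot":[0,0,0],"jaw":-0.2},{"linear":[-0.203,0,0.5],"delta_rot":[0,0,0],"jaw":-0.2},{"linear":[-0.203,0,0.55],"delta_rot":[0,0,0],"jaw":-0.2},{"linear":[-0.203,0,0.568],"delta_rot":[0,0,0],"jaw":-0.2},{"linear":[-0.203,0,0.568],"delta_rot":[0,0,0],"jaw":-0.2},{"linear":[-0.203,0,0.568],"delta_rot":[0,0,0],"jaw":-0.2}]'
python3 - <<'E'
from h import *
f=robot.grab_frame("side");crop(f,(200,160,380,310),"pics/o2.png",4)
go((0.5125,-0.0403,0.0325),np.pi/2)
E
```

```text
time: 16.95
eef_pos: [0.513, -0.0379, 0.0351]
tcp_rot: [0.001, 0.707, 0.707, 0.0]
ft_force: [0.2, 0.1, 0.2]
finger_gap: 0.0437
lin [-0.0075, -0.0018, 0.0092] rot [0.0005, 0.0001, 0.0002] at [ 0.513  -0.0381  0.0353] t 17.0 gap 0.044 F [-0.  -0.6 -0.4]
```

View pics/o2.png

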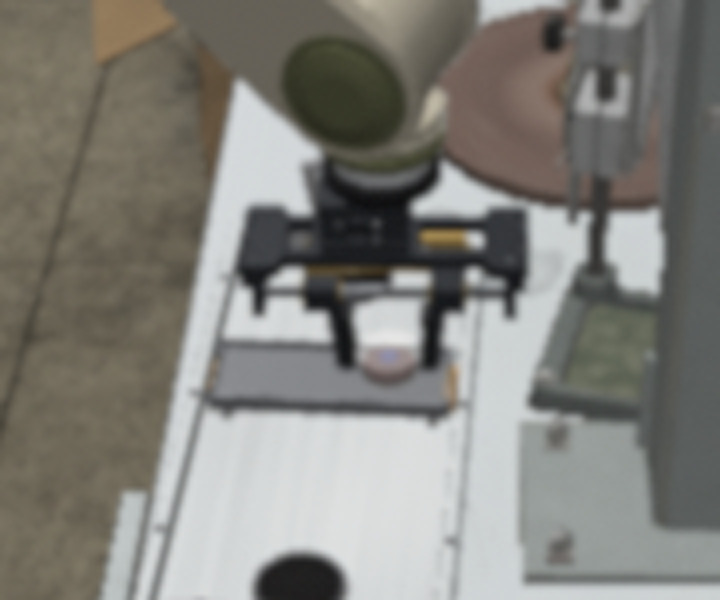

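```bash
python3 -m pendant '[{"linear":[-0.006,0,0.005],"delta_rot":[0,0,0],"jaw":-0.2},{"linear":[-0.006,0,0.011],"delta_rot":[0,0,0],"jaw":-0.2},{"linear":[-0.006,0,0.011],"delta_rot":[0,0,0],"jaw":-0.2},{"linear":[-0.006,0,0.011],"delta_rot":[0,0,0],"jaw":0.3},{"linear":[-0.006,0,0.011],"delta_rot":[0,0,0],"jaw":0.3},{"linear":[-0.006,0,0.011],"delta_rot":[0,0,0],"jaw":0.3},{"linear":[-0.006,0,-0.1],"delta_rot":[0,0,0],"jaw":0.3},{"linear":[-0.006,0,-0.25],"delta_rot":[0,0,0],"jaw":0.5},{"linear":[-0.006,0,-0.4],"delta_rot":[0,0,0],"jaw":0.6},{"linear":[-0.006,0,-0.55],"delta_rot":[0,0,0],"jaw":0.6},{"linear":[0.1,-0.05,-0.58],"delta_rot":[0,0,0],"jaw":0.6},{"linear":[0.25,-0.1,-0.58],"delta_rot":[0,0,0],"jaw":0.6}]'
python3 -m pendant '[{"linear":[0.15,-0.05,0],"delta_rot":[0,0,0],"jaw":0.6},{"linear":[0.3,-0.1,0],"delta_rot":[0,0,0],"jaw":0.6},{"linear":[0.45,-0.13,0],"delta_rot":[0,0,0],"jaw":0.6},{"linear":[0.6,-0.13,0],"delta_rot":[0,0,0],"jaw":0.6},{"linear":[0.75,-0.13,0],"delta_rot":[0,0,0],"jaw":0.6},{"linear":[0.8,-0.13,0],"delta_rot":[0,0,0],"jaw":0.6}]'
python3 - <<'E'
from h import *
go((0.4415,0.3797,0.0105),np.pi/2)
f=robot.grab_frame("side");crop(f,(230,130,380,290),"pics/q2.png",3.7)
f=robot.grab_frame("top");crop(f,(70,180,470,330),"pics/q3.png",2)
E
```

```text
time: 18.2
eef_pos: [0.4831, 0.0363, 0.2102]
tcp_rot: [0.002, 0.708, 0.706, 0.001]
ft_force: [0.4, 0.5, -0.5]
finger_gap: 0.0703
time: 18.8
eef_pos: [0.4429, 0.2798, 0.2081]
tcp_rot: [-0.0, 0.706, 0.708, 0.0]
ft_force: [1.0, -0.1, 0.1]
finger_gap: 0.0707
lin [0.3326, -0.0034, 0.659] rot [-0.0, -0.0002, 0.0011] at [0.4429 0.2798 0.2081] t 18.8 gap 0.0707 F [ 1.  -0.1  0.1]
```

View pics/q2.png

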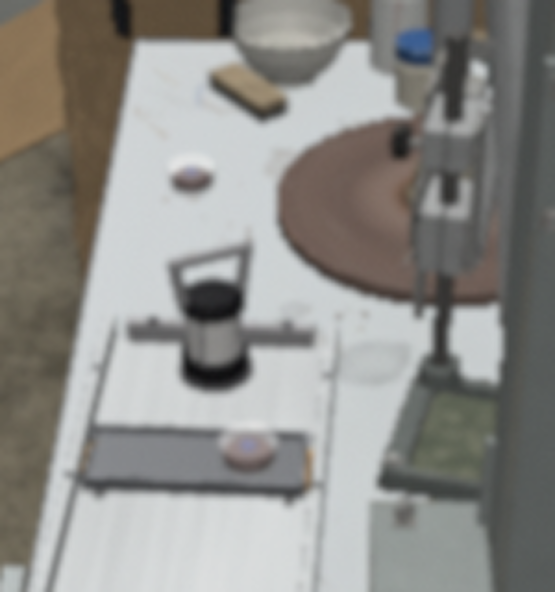

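View pics/q3.png

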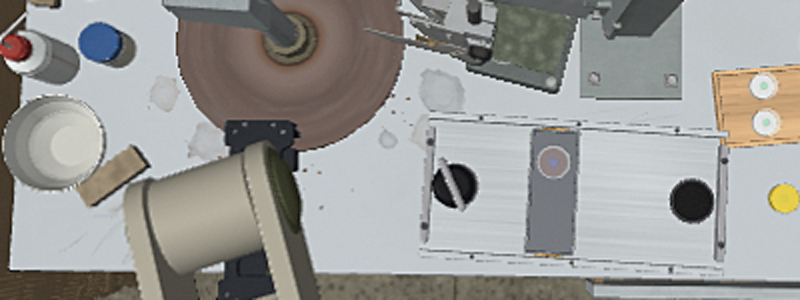

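```bash
python3 -m pendant '[{"linear":[0.15,-0.003,0.1],"delta_rot":[0,0,0],"jaw":0.6},{"linear":[0.332,-0.003,0.25],"delta_rot":[0,0,0],"jaw":0.6},{"linear":[0.332,-0.003,0.4],"delta_rot":[0,0,0],"jaw":0.6},{"linear":[0.332,-0.003,0.53],"delta_rot":[0,0,0],"jaw":0.6},{"linear":[0.332,-0.003,0.62],"delta_rot":[0,0,0],"jaw":0.6},{"linear":[0.332,-0.003,0.66],"delta_rot":[0,0,0],"jaw":0.6},{"linear":[0.332,-0.003,0.66],"delta_rot":[0,0,0],"jaw":0.6},{"linear":[0.332,-0.003,0.66],"delta_rot":[0,0,0],"jaw":-0.2},{"linear":[0.332,-0.003,0.66],"delta_rot":[0,0,0],"jaw":-0.2},{"linear":[0.332,-0.003,0.66],"delta_rot":[0,0,0],"jaw":-0.2},{"linear":[0.332,-0.003,0.66],"delta_rot":[0,0,0],"jaw":-0.2},{"linear":[0.332,-0.003,0.66],"delta_rot":[0,0,0],"jaw":-0.2}]'
python3 -m pendant '[{"linear":[0,0,0],"delta_rot":[0,0,0],"jaw":-0.2},{"linear":[0,0,0],"delta_rot":[0,0,0],"jaw":-0.2}]'
python3 - <<'E'
from h import *
f=robot.grab_frame("side");crop(f,(230,130,380,260),"pics/r2.png",4)
go((0.4365,-0.0373,0.15),np.pi/2)
E
```

```text
time: 20.1
eef_pos: [0.4431, 0.3765, 0.0114]
tcp_rot: [0.0, 0.707, 0.707, 0.001]
ft_force: [0.9, -2.4, 7.0]
finger_gap: 0.0438
time: 20.3
eef_pos: [0.4431, 0.3764, 0.0114]
tcp_rot: [0.0, 0.707, 0.707, 0.001]
ft_force: [-0.6, -1.6, 7.7]
finger_gap: 0.0438
lin [-1.3789, -0.0215, -0.4628] rot [0.0005, -0.0002, 0.0001] at [0.4431 0.3765 0.0114] t 20.35 gap 0.0434 F [-0.9 -1.3  7.3]
```

View pics/r2.png

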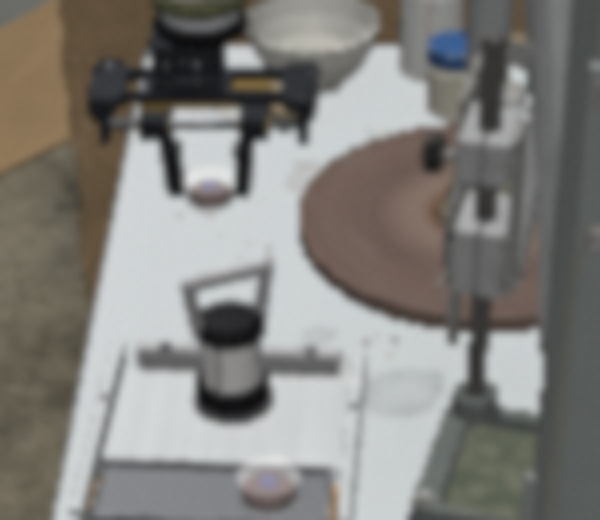

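```bash
python3 -m pendant '[{"linear":[0,0,-0.12],"delta_rot":[0,0,0],"jaw":-0.2},{"linear":[0,0,-0.27],"delta_rot":[0,0,0],"jaw":-0.2},{"linear":[0,0,-0.42],"delta_rot":[0,0,0],"jaw":-0.2},{"linear":[0,0,-0.57],"delta_rot":[0,0,0],"jaw":-0.2},{"linear":[-0.1,0,-0.65],"delta_rot":[0,0,0],"jaw":-0.2},{"linear":[-0.25,0,-0.65],"delta_rot":[0,0,0],"jaw":-0.2},{"linear":[-0.4,0,-0.65],"delta_rot":[0,0,0],"jaw":-0.2},{"linear":[-0.55,0,-0.65],"delta_rot":[0,0,0],"jaw":-0.2},{"linear":[-0.7,0,-0.65],"delta_rot":[0,0,0],"jaw":-0.2},{"linear":[-0.85,-0.01,-0.65],"delta_rot":[0,0,0],"jaw":-0.2},{"linear":[-1,-0.021,-0.65],"delta_rot":[0,0,0],"jaw":-0.2},{"linear":[-1,-0.021,-0.65],"delta_rot":[0,0,0],"jaw":-0.2}]'
python3 - <<'E'
from h import *
go((0.4365,-0.0385,0.05),np.pi/2)
E
```

```text
time: 21.55
eef_pos: [0.4362, 0.0724, 0.2056]
tcp_rot: [0.0, 0.709, 0.705, -0.0]
ft_force: [-0.2, 0.5, 0.3]
finger_gap: 0.0439
lin [-0.3692, 0.0028, 0.5191] rot [0.0001, 0.0003, -0.0018] at [0.4362 0.0724 0.2056] t 21.55 gap 0.0439 F [-0.2  0.5  0.3]
```

```bash
python3 -m pendant '[{"linear":[-0.15,0,0],"delta_rot":[0,0,0],"jaw":-0.2},{"linear":[-0.3,0.001,0.08],"delta_rot":[0,0,0],"jaw":-0.2},{"linear":[-0.373,0.001,0.2],"delta_rot":[0,0,0],"jaw":-0.2},{"linear":[-0.373,0.001,0.35],"delta_rot":[0,0,0],"jaw":-0.2},{"linear":[-0.373,0.001,0.47],"delta_rot":[0,0,0],"jaw":-0.2},{"linear":[-0.373,0.001,0.53],"delta_rot":[0,0,0],"jaw":-0.2},{"linear":[-0.373,0.001,0.56],"delta_rot":[0,0,0],"jaw":-0.2},{"linear":[-0.373,0.001,0.56],"delta_rot":[0,0,0],"jaw":-0.2},{"linear":[-0.373,0.001,0.56],"delta_rot":[0,0,0],"jaw":-0.2}]'
python3 - <<'E'
from h import *
f=robot.grab_frame("side");crop(f,(200,160,380,310),"pics/s2.png",4)
f=robot.grab_frame("top");crop(f,(260,220,460,320),"pics/s3.png",4)
go((0.4365,-0.0385,0.034),np.pi/2)
E
```

```text
time: 22.45
eef_pos: [0.4372, -0.0354, 0.0381]
tcp_rot: [0.001, 0.707, 0.707, 0.0]
ft_force: [0.0, -0.2, -0.3]
finger_gap: 0.0441
lin [-0.0098, -0.0025, 0.0143] rot [0.0006, 0.0002, 0.0001] at [ 0.4372 -0.0356  0.0383] t 22.55 gap 0.0435 F [ 0.3 -0.4 -0.8]
```

View pics/s2.png

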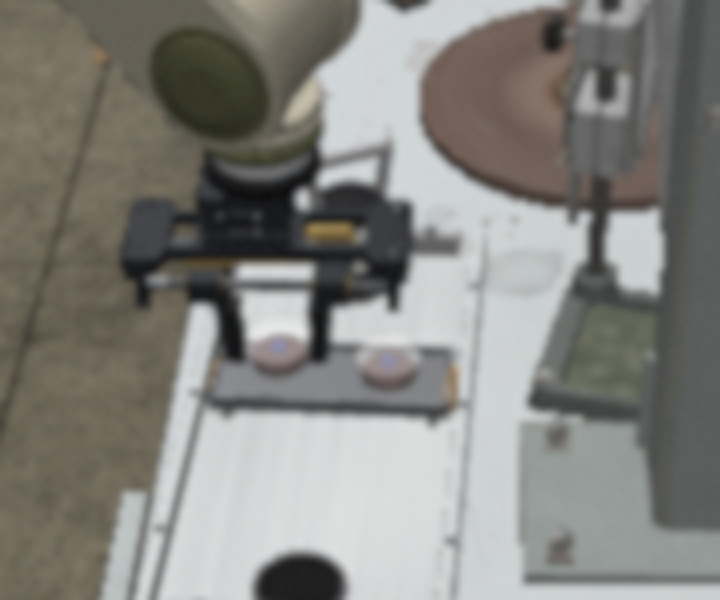

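```bash
python3 -m pendant '[{"linear":[-0.012,0,0.005],"delta_rot":[0,0,0],"jaw":-0.2},{"linear":[-0.012,0,0.014],"delta_rot":[0,0,0],"jaw":-0.2},{"linear":[-0.012,0,0.017],"delta_rot":[0,0,0],"jaw":-0.2},{"linear":[-0.012,0,0.017],"delta_rot":[0,0,0],"jaw":-0.2},{"linear":[-0.012,0,0.017],"delta_rot":[0,0,0],"jaw":0.28},{"linear":[-0.012,0,0.017],"delta_rot":[0,0,0],"jaw":0.28},{"linear":[-0.012,0,0.017],"delta_rot":[0,0,0],"jaw":0.28},{"linear":[-0.012,0,-0.1],"delta_rot":[0,0,0],"jaw":0.28},{"linear":[-0.012,0,-0.25],"delta_rot":[0,0,0],"jaw":0.28},{"linear":[-0.012,0,-0.4],"delta_rot":[0,0,0],"jaw":0.1},{"linear":[-0.012,0,-0.55],"delta_rot":[0,0,0],"jaw":0}]'
python3 -m pendant '[{"linear":[-0.15,0.05,0],"delta_rot":[0,0,0],"jaw":0},{"linear":[-0.3,0.1,0],"delta_rot":[0,0,0],"jaw":0},{"linear":[-0.45,0.1,0],"delta_rot":[0,0,0],"jaw":0},{"linear":[-0.5,0.1,0],"delta_rot":[0,0,0],"jaw":0}]'
python3 - <<'E'
from h import *
f=robot.grab_frame("side");crop(f,(230,160,350,340),"pics/u2.png",3.3)
f=robot.grab_frame("top");crop(f,(260,220,460,320),"pics/u3.png",4)
cv2.imwrite("pics/u4.png",f["image"])
go((0.4365,-0.0385,0.034),np.pi/2)
E
```

```text
time: 23.65
eef_pos: [0.4361, -0.0391, 0.2041]
tcp_rot: [-0.0, 0.707, 0.707, -0.0]
ft_force: [0.6, -0.3, -1.1]
finger_gap: 0.0445
time: 24.05
eef_pos: [0.4665, -0.1926, 0.2019]
tcp_rot: [-0.0, 0.708, 0.706, -0.0]
ft_force: [0.4, 0.2, -0.2]
finger_gap: 0.0439
lin [0.5063, -0.1005, 0.5597] rot [-0.0003, -0.0002, -0.0009] at [ 0.4664 -0.1906  0.2018] t 24.15 gap 0.0442 F [0.6 0.3 0.4]
```

View pics/u2.png

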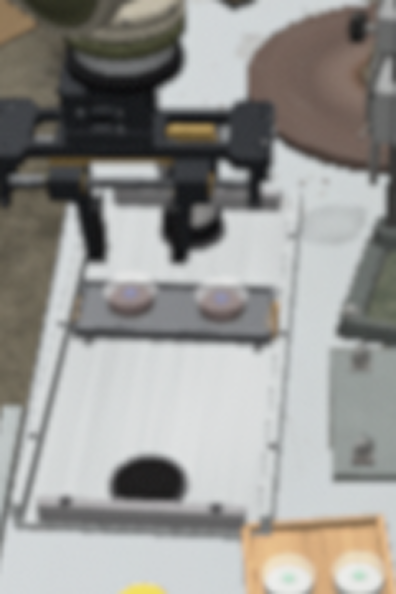

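View pics/u3.png

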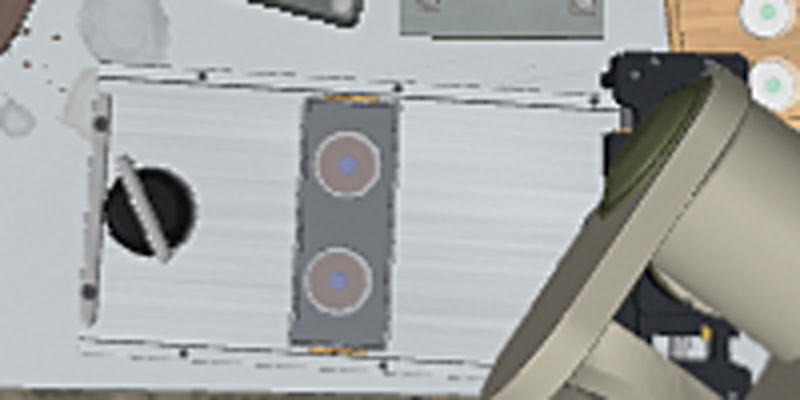

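View pics/u4.png

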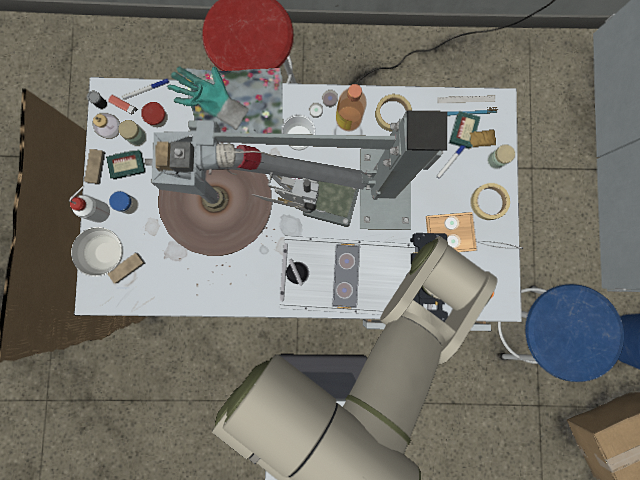

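```bash
python3 -m pendant '[{"linear":[0.15,0.02,0],"delta_rot":[0,0,0.367],"jaw":0.1},{"linear":[0.3,0.043,0],"delta_rot":[0,0,0.367],"jaw":0.1},{"linear":[0.45,0.043,0],"delta_rot":[0,0,0.367],"jaw":0.1},{"linear":[0.6,0.043,0],"delta_rot":[0,0,0.367],"jaw":0.1},{"linear":[0.75,0.043,0],"delta_rot":[0,0,0.367],"jaw":0.1},{"linear":[0.9,0.043,0],"delta_rot":[0,0,0.367],"jaw":0.1},{"linear":[0.935,0.043,0],"delta_rot":[0,0,0.367],"jaw":0.1},{"linear":[0.935,0.043,0],"delta_rot":[0,0,0.367],"jaw":0.1},{"linear":[0.935,0.043,0],"delta_rot":[0,0,0.367],"jaw":0.1},{"linear":[0.935,0.043,0],"delta_rot":[0,0,0.367],"jaw":0.1},{"linear":[0.935,0.043,0],"delta_rot":[0,0,0.367],"jaw":0.1}]' 30
python3 - <<'E'
from h import *
f=robot.grab_frame("side");crop(f,(220,120,370,270),"pics/v2.png",4)
go((0.4795,0.0893,0.15),0.417)
E
```

```text
time: 25.25
eef_pos: [0.4788, 0.0922, 0.2024]
tcp_rot: [-0.0, 0.978, 0.209, -0.0]
ft_force: [0.5, 0.8, -0.3]
finger_gap: 0.0488
lin [-0.0021, 0.0085, 0.1746] rot [-0.0001, 0.0, 0.0009] at [0.4791 0.0919 0.2024] t 25.3 gap 0.0485 F [-0.4 -0.6  0.9]
```

View pics/v2.png

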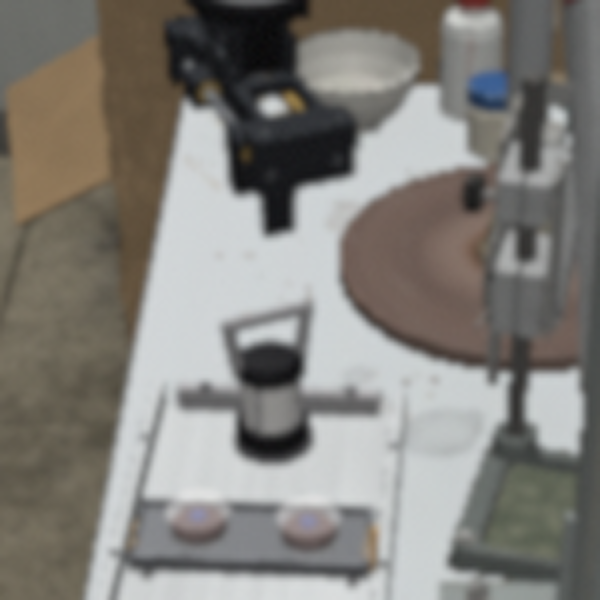

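```bash
python3 -m pendant '[{"linear":[-0.002,0.008,0.1],"delta_rot":[0,0,0],"jaw":0.1},{"linear":[-0.002,0.008,0.2],"delta_rot":[0,0,0],"jaw":0.1},{"linear":[-0.002,0.008,0.2],"delta_rot":[0,0,0],"jaw":0.1},{"linear":[-0.002,0.008,0.2],"delta_rot":[0,0,0],"jaw":0.1}]'
python3 - <<'E'
from h import *
f=robot.grab_frame("side");crop(f,(220,120,370,270),"pics/w2.png",4)
go((0.4795,0.0893,0.098),0.417)
E
```

```text
time: 25.7
eef_pos: [0.4801, 0.0889, 0.1429]
tcp_rot: [-0.0, 0.978, 0.208, -0.0]
ft_force: [-0.4, 0.9, 0.3]
finger_gap: 0.0484
lin [-0.0029, -0.0028, 0.1519] rot [0.0002, -0.0005, 0.0004] at [0.4806 0.0889 0.1436] t 25.75 gap 0.0486 F [-0.4 -0.1  0.5]
```

View pics/w2.png

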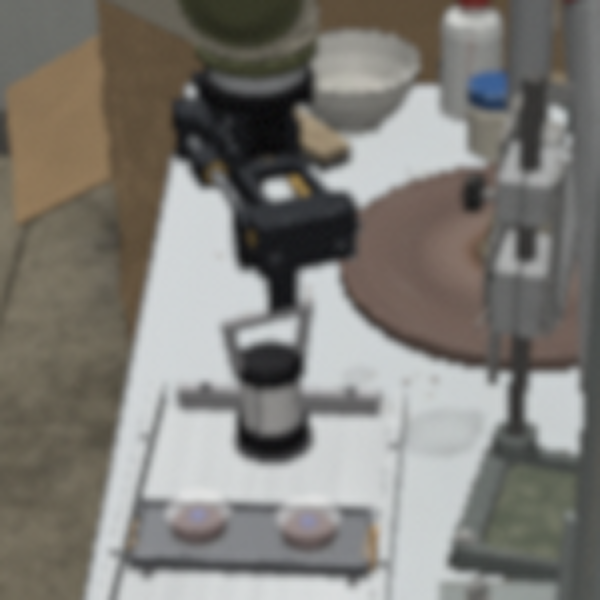

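```bash
python3 -m pendant '[{"linear":[-0.002,0,0.08],"delta_rot":[0,0,0],"jaw":0.1},{"linear":[-0.002,0,0.151],"delta_rot":[0,0,0],"jaw":0.1},{"linear":[-0.002,0,0.151],"delta_rot":[0,0,0],"jaw":0.1},{"linear":[-0.002,0,0.151],"delta_rot":[0,0,0],"jaw":0.1},{"linear":[-0.002,0,0.151],"delta_rot":[0,0,0],"jaw":-1},{"linear":[-0.002,0,0.151],"delta_rot":[0,0,0],"jaw":-1},{"linear":[-0.002,0,0.151],"delta_rot":[0,0,0],"jaw":-1},{"linear":[-0.002,0,0.151],"delta_rot":[0,0,0],"jaw":-1},{"linear":[-0.002,0,0.151],"delta_rot":[0,0,0],"jaw":-1},{"linear":[-0.002,0,0.151],"delta_rot":[0,0,0],"jaw":-1},{"linear":[-0.002,0,0.151],"delta_rot":[0,0,0],"jaw":-1}]' 30
python3 - <<'E'
from h import *
f=robot.grab_frame("side");crop(f,(220,120,370,270),"pics/x2.png",4)
go((0.482,0.195,0.15),0.417)
E
```

```text
time: 26.85
eef_pos: [0.4795, 0.0887, 0.0972]
tcp_rot: [-0.0, 0.978, 0.207, 0.0]
ft_force: [-0.1, 0.9, 1.7]
finger_gap: 0.0083
lin [0.1514, -0.3206, -0.1761] rot [-0.0, -0.0001, 0.0003] at [0.4795 0.0887 0.0972] t 26.9 gap 0.0083 F [-1.   1.6  1.9]
```

View pics/x2.png

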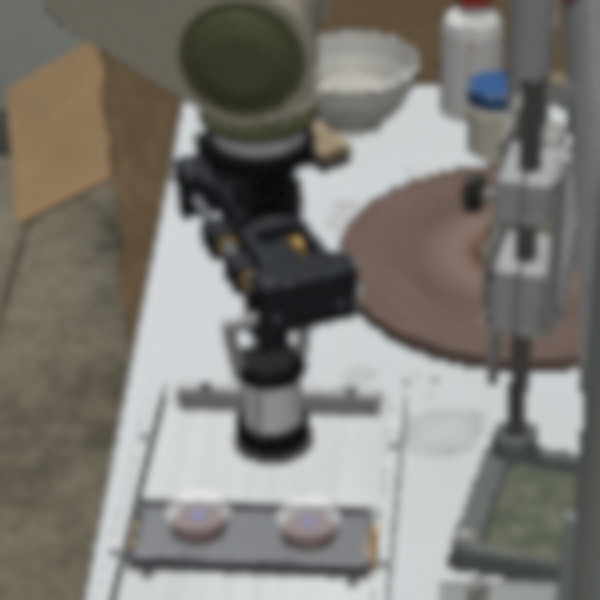

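```bash
python3 -m pendant '[{"linear":[0,0,-0.03],"delta_rot":[0,0,0],"jaw":-1},{"linear":[0,0,-0.08],"delta_rot":[0,0,0],"jaw":-1},{"linear":[0,0,-0.13],"delta_rot":[0,0,0],"jaw":-1},{"linear":[0,0,-0.17],"delta_rot":[0,0,0],"jaw":-1},{"linear":[0,0,-0.17],"delta_rot":[0,0,0],"jaw":-1},{"linear":[0,0,-0.17],"delta_rot":[0,0,0],"jaw":-1}]'
python3 - <<'E'
from h import *
f=robot.grab_frame("side");crop(f,(220,120,370,270),"pics/y2.png",4)
go((0.482,0.195,0.15),0.417)
E
```

```text
time: 27.5
eef_pos: [0.4792, 0.0886, 0.1478]
tcp_rot: [-0.0, 0.978, 0.207, -0.0]
ft_force: [1.0, 0.0, -3.4]
finger_gap: 0.0082
lin [0.1529, -0.3202, -0.0084] rot [-0.0002, 0.0004, 0.0003] at [0.479  0.0886 0.1475] t 27.55 gap 0.0083 F [-0.9  0.4 -2.9]
```

View pics/y2.png

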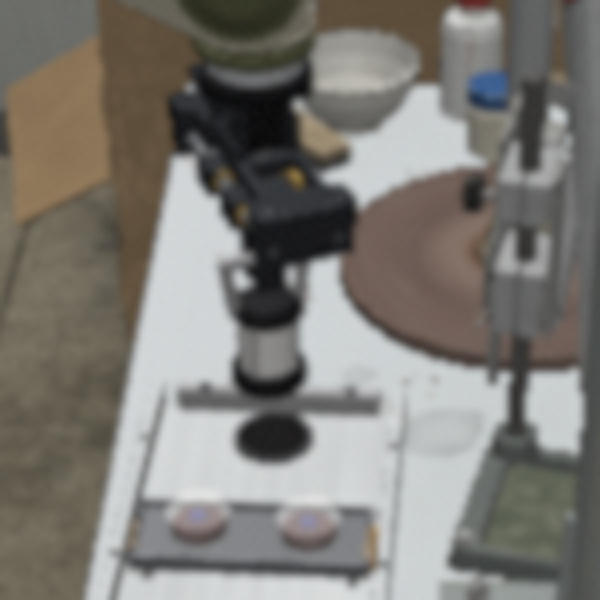

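```bash
python3 -m pendant '[{"linear":[0.02,-0.05,0],"delta_rot":[0,0,0],"jaw":-1},{"linear":[0.05,-0.11,0],"delta_rot":[0,0,0],"jaw":-1},{"linear":[0.08,-0.18,0],"delta_rot":[0,0,0],"jaw":-1},{"linear":[0.11,-0.25,0],"delta_rot":[0,0,0],"jaw":-1},{"linear":[0.14,-0.3,0],"delta_rot":[0,0,0],"jaw":-1},{"linear":[0.15,-0.32,0],"delta_rot":[0,0,0],"jaw":-1},{"linear":[0.15,-0.32,0],"delta_rot":[0,0,0],"jaw":-1},{"linear":[0.15,-0.32,0.06],"delta_rot":[0,0,0],"jaw":-1},{"linear":[0.15,-0.32,0.12],"delta_rot":[0,0,0],"jaw":-1},{"linear":[0.15,-0.32,0.16],"delta_rot":[0,0,0],"jaw":-1},{"linear":[0.15,-0.32,0.18],"delta_rot":[0,0,0],"jaw":-1},{"linear":[0.15,-0.32,0.19],"delta_rot":[0,0,0],"jaw":-1}]'
python3 - <<'E'
from h import *
go((0.482,0.195,0.085),0.417)
f=robot.grab_frame("side");crop(f,(220,100,370,250),"pics/z2.png",4)
E
```

```text
time: 28.75
eef_pos: [0.4816, 0.194, 0.0906]
tcp_rot: [0.0, 0.978, 0.207, -0.0]
ft_force: [0.2, 0.3, -3.5]
finger_gap: 0.008
lin [0.0028, -0.0026, 0.0187] rot [-0.0, 0.0003, 0.0] at [0.4816 0.194  0.0906] t 28.75 gap 0.008 F [ 0.2  0.3 -3.5]
```

View pics/z2.png

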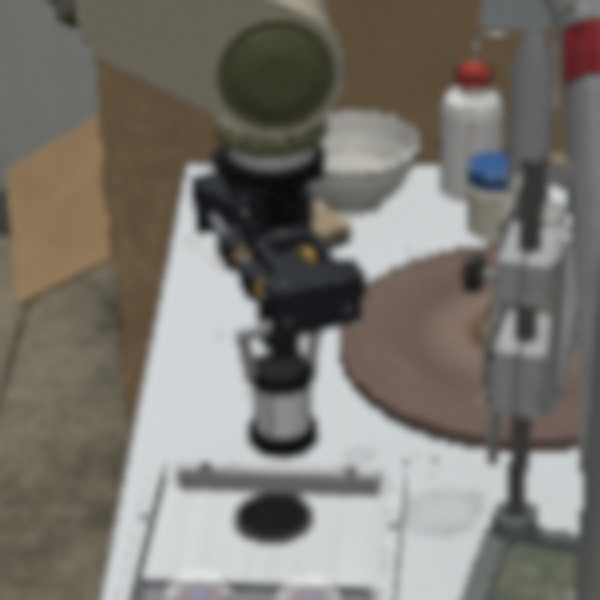

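Lower to contact (about 0.0845 tip height) watching force.

```bash
python3 -m pendant '[{"linear":[0,0,0.005],"delta_rot":[0,0,0],"jaw":-1},{"linear":[0,0,0.01],"delta_rot":[0,0,0],"jaw":-1},{"linear":[0,0,0.015],"delta_rot":[0,0,0],"jaw":-1},{"linear":[0,0,0.018],"delta_rot":[0,0,0],"jaw":-1},{"linear":[0,0,0.02],"delta_rot":[0,0,0],"jaw":-1},{"linear":[0,0,0.02],"delta_rot":[0,0,0],"jaw":-1},{"linear":[0,0,0.02],"delta_rot":[0,0,0],"jaw":-1}]'
```

```text
time: 29.5
eef_pos: [0.4817, 0.1946, 0.0851]
tcp_rot: [0.0, 0.978, 0.207, 0.0]
ft_force: [0.1, 0.2, -3.3]
finger_gap: 0.0083
```

```bash
python3 -m pendant '[{"linear":[0,0,0.003],"delta_rot":[0,0,0],"jaw":-1},{"linear":[0,0,0.005],"delta_rot":[0,0,0],"jaw":-1},{"linear":[0,0,0.005],"delta_rot":[0,0,0],"jaw":-1},{"linear":[0,0,0.005],"delta_rot":[0,0,0],"jaw":-1}]'
```

```text
time: 29.9
eef_pos: [0.4819, 0.1948, 0.0841]
tcp_rot: [-0.0, 0.978, 0.207, 0.001]
ft_force: [-1.7, 0.8, 5.3]
finger_gap: 0.0081
```

Contact. Release and rise.

```bash
python3 -m pendant '[{"linear":[0,0,0],"delta_rot":[0,0,0],"jaw":0.1},{"linear":[0,0,0],"delta_rot":[0,0,0],"jaw":0.1},{"linear":[0,0,0],"delta_rot":[0,0,0],"jaw":0.1},{"linear":[0,0,0],"delta_rot":[0,0,0],"jaw":0.1},{"linear":[0,0,0],"delta_rot":[0,0,0],"jaw":0.1},{"linear":[0,0,-0.06],"delta_rot":[0,0,0],"jaw":0.1},{"linear":[0,0,-0.15],"delta_rot":[0,0,0],"jaw":0.1},{"linear":[0,0,-0.3],"delta_rot":[0,0,0],"jaw":0.1},{"linear":[0,0,-0.45],"delta_rot":[0,0,0],"jaw":0.1}]'
python3 -m pendant '[{"linear":[-0.1,0.1,0],"delta_rot":[0,0,-0.367],"jaw":-0.5},{"linear":[-0.1,0.25,0],"delta_rot":[0,0,-0.367],"jaw":-1},{"linear":[-0.15,0.4,0],"delta_rot":[0,0,-0.367],"jaw":-1},{"linear":[-0.2,0.55,0],"delta_rot":[0,0,-0.367],"jaw":-1},{"linear":[-0.3,0.7,0],"delta_rot":[0,0,-0.367],"jaw":-1},{"linear":[-0.35,0.8,0],"delta_rot":[0,0,-0.367],"jaw":-1},{"linear":[-0.35,0.9,0],"delta_rot":[0,0,-0.367],"jaw":-1},{"linear":[-0.35,0.9,0],"delta_rot":[0,0,-0.367],"jaw":-1},{"linear":[-0.35,0.9,0],"delta_rot":[0,0,-0.367],"jaw":-1},{"linear":[-0.35,0.9,0],"delta_rot":[0,0,-0.367],"jaw":-1},{"linear":[-0.35,0.9,0],"delta_rot":[0,0,-0.367],"jaw":-1}]'
python3 - <<'E'
from h import *
f=robot.grab_frame("side");crop(f,(200,130,360,330),"pics/A2.png",3)
f=robot.grab_frame("top");crop(f,(200,200,400,320),"pics/A3.png",4)
go((0.4721,-0.12,0.15),np.pi/2-0.0386)
E
```

```text
time: 30.8
eef_pos: [0.4812, 0.1945, 0.2198]
tcp_rot: [-0.0, 0.978, 0.207, -0.001]
ft_force: [-0.2, -0.1, -0.8]
finger_gap: 0.0482
time: 31.9
eef_pos: [0.4952, -0.0947, 0.2185]
tcp_rot: [-0.0, 0.708, 0.707, -0.0]
ft_force: [1.2, 0.1, -0.2]
finger_gap: 0.0005
lin [-0.0849, -0.0769, 0.2285] rot [0.0, 0.0, 0.0121] at [ 0.4952 -0.0945  0.2186] t 32.0 gap 0.0006 F [ 0.1  0.2 -0.5]
```

View pics/A2.png

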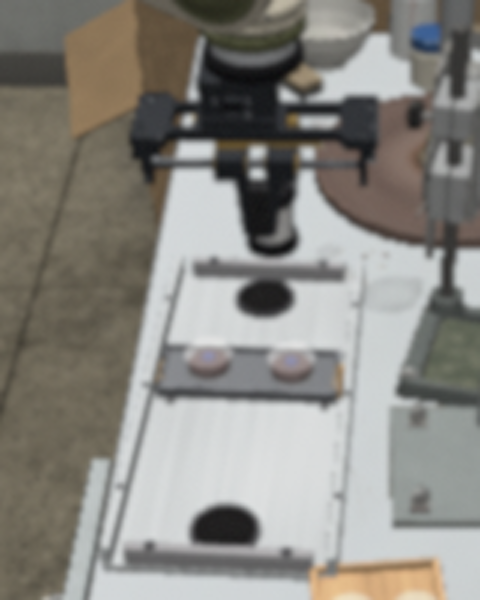

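View pics/A3.png

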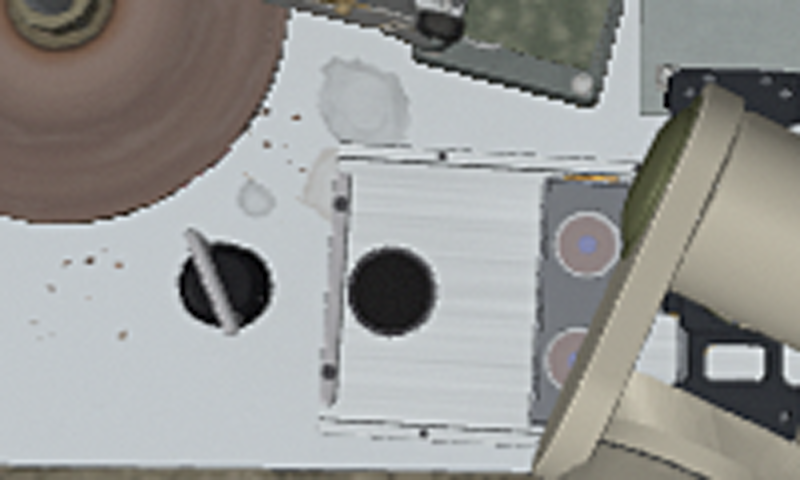

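```bash
python3 - <<'E'
from h import *
f=robot.grab_frame("top")
c=lambda u,v,L=200,T=200:((u+.5)/4-.5+L,(v+.5)/4-.5+T)
print(p2w(f,[c(392,291)],.013), p2w(f,[c(543,178),c(530,424)],.028))
go((0.4713,-0.115,0.15),np.pi/2-0.0386)
E
```

```text
[[0.48111084 0.08832346 0.013     ]] [[ 0.55707525 -0.01030026  0.028     ]
 [ 0.39573497 -0.00406473  0.028     ]]
lin [-0.0683, -0.0797, 0.2286] rot [0.0, 0.0, 0.0121] at [ 0.4952 -0.0945  0.2186] t 32.05 gap 0.0003 F [ 0.4 -0.2  0.3]
```

```bash
python3 -m pendant '[{"linear":[-0.069,-0.077,0.1],"delta_rot":[0,0,0.0125],"jaw":-1},{"linear":[-0.069,-0.077,0.25],"delta_rot":[0,0,0.0125],"jaw":-1},{"linear":[-0.069,-0.077,0.4],"delta_rot":[0,0,0.0125],"jaw":-1},{"linear":[-0.069,-0.077,0.52],"delta_rot":[0,0,0.0125],"jaw":-1},{"linear":[-0.069,-0.077,0.52],"delta_rot":[0,0,0.0125],"jaw":-1},{"linear":[-0.069,-0.077,0.52],"delta_rot":[0,0,0.0125],"jaw":-1}]'
python3 - <<'E'
from h import *
f=robot.grab_frame("side");crop(f,(210,190,340,330),"pics/B2.png",4)
go((0.472,-0.115,0.019),np.pi/2-0.04)
E
```

```text
time: 32.65
eef_pos: [0.4725, -0.1155, 0.0633]
tcp_rot: [0.0, 0.721, 0.693, 0.0]
ft_force: [0.7, -0.2, 0.2]
finger_gap: 0.0005
lin [0.0026, -0.0038, 0.1503] rot [0.0007, 0.0003, 0.0002] at [ 0.473  -0.1158  0.0641] t 32.7 gap 0.0003 F [-0.1  0.6  0.5]
```

View pics/B2.png

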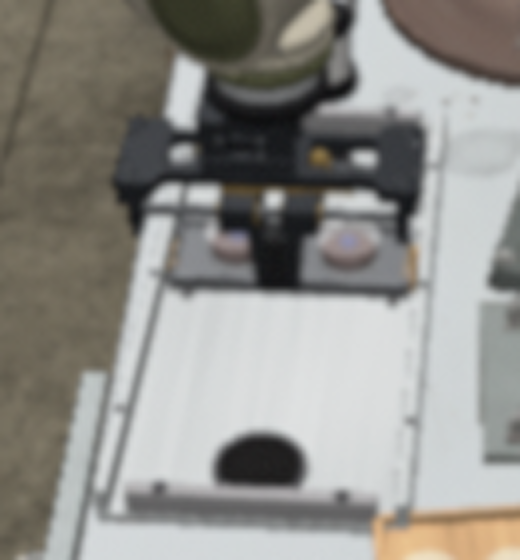

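```bash
python3 - <<'E'
from h import *
f=robot.grab_frame("side")
print(w2p(f,[(0.473,-0.1155,0.064),(0.473,-0.1245,0.064),(0.4735,-0.071,0.025),(0.392,-0.0669,.022),(0.5563,-.0733,.022)]))
s=robot.read_state();print(s["eef_pos"])
E
```

```text
[[279.47293053 260.10252547]
 [279.22101653 262.40804126]
 [281.50436385 260.19444523]
 [251.59163689 259.72083876]
 [312.21370336 261.91186953]]
[ 0.47315191 -0.11584158  0.06440416]
```

```bash
python3 -m pendant '[{"linear":[0,0,0.08],"delta_rot":[0,0,0],"jaw":-1},{"linear":[0,0,0.15],"delta_rot":[0,0,0],"jaw":-1},{"linear":[0,0,0.15],"delta_rot":[0,0,0],"jaw":-1},{"linear":[0,0,0.15],"delta_rot":[0,0,0],"jaw":-1},{"linear":[0.03,0,0.15],"delta_rot":[0,0,0],"jaw":-1},{"linear":[0.06,0,0.15],"delta_rot":[0,0,0],"jaw":-1},{"linear":[0.08,0,0.15],"delta_rot":[0,0,0],"jaw":-1},{"linear":[0.1,0,0.15],"delta_rot":[0,0,0],"jaw":-1},{"linear":[0.12,0,0.15],"delta_rot":[0,0,0],"jaw":-1},{"linear":[0.135,0,0.15],"delta_rot":[0,0,0],"jaw":-1},{"linear":[0.15,0,0.15],"delta_rot":[0,0,0],"jaw":-1}]'
python3 - <<'E'
from h import *
go((0.478,0.048,0.019),np.pi/2-0.04)
f=robot.grab_frame("side");crop(f,(210,190,340,330),"pics/C2.png",4)
E
```

```text
time: 33.85
eef_pos: [0.4743, -0.0707, 0.0178]
tcp_rot: [0.001, 0.721, 0.693, -0.0]
ft_force: [0.1, -4.8, 3.3]
finger_gap: 0.0004
lin [0.3958, -0.0032, -0.0045] rot [0.0003, 0.0003, 0.0003] at [ 0.4743 -0.0707  0.0178] t 33.85 gap 0.0004 F [ 0.1 -4.8  3.3]
```

View pics/C2.png

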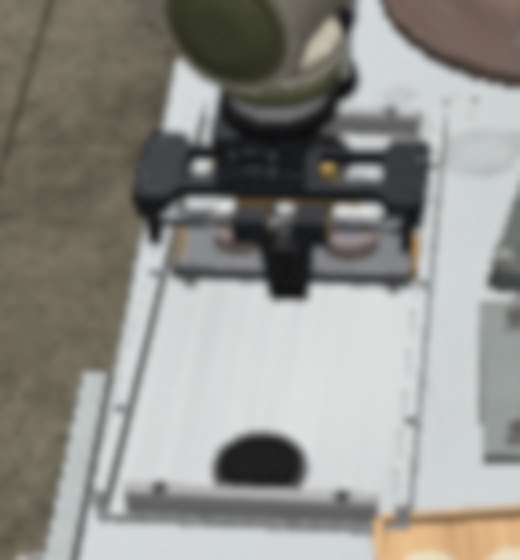

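```bash
python3 -m pendant '[{"linear":[0.03,0,-0.003],"delta_rot":[0,0,0],"jaw":-1},{"linear":[0.06,0,-0.003],"delta_rot":[0,0,0],"jaw":-1},{"linear":[0.09,0,-0.003],"delta_rot":[0,0,0],"jaw":-1},{"linear":[0.12,0,-0.003],"delta_rot":[0,0,0],"jaw":-1},{"linear":[0.15,0,-0.003],"delta_rot":[0,0,0],"jaw":-1},{"linear":[0.18,0,-0.003],"delta_rot":[0,0,0],"jaw":-1}]'
python3 - <<'E'
from h import *
go((0.478,0.048,0.019),np.pi/2-0.04)
f=robot.grab_frame("side");crop(f,(210,190,340,330),"pics/D2.png",4)
E
```

```text
time: 34.5
eef_pos: [0.4759, -0.0157, 0.0184]
tcp_rot: [-0.0, 0.721, 0.693, -0.0]
ft_force: [-0.6, -3.0, -0.8]
finger_gap: 0.0007
lin [0.2124, -0.0014, -0.0021] rot [-0.0001, -0.0, 0.0003] at [ 0.4759 -0.0157  0.0184] t 34.5 gap 0.0007 F [-0.6 -3.  -0.8]
```

View pics/D2.png

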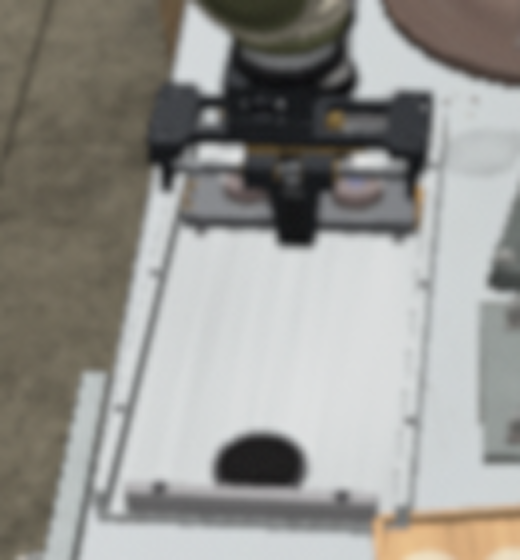

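```bash
python3 -m pendant '[{"linear":[0.03,0,-0.002],"delta_rot":[0,0,0],"jaw":-1},{"linear":[0.06,0,-0.002],"delta_rot":[0,0,0],"jaw":-1},{"linear":[0.09,0,-0.002],"delta_rot":[0,0,0],"jaw":-1},{"linear":[0.12,0,-0.002],"delta_rot":[0,0,0],"jaw":-1},{"linear":[0.145,0,-0.002],"delta_rot":[0,0,0],"jaw":-1},{"linear":[0.165,0,-0.002],"delta_rot":[0,0,0],"jaw":-1},{"linear":[0.18,0,-0.002],"delta_rot":[0,0,0],"jaw":-1}]'
python3 -m pendant '[{"linear":[0.007,0,0],"delta_rot":[0,0,0],"jaw":-1},{"linear":[0.014,0,0],"delta_rot":[0,0,0],"jaw":-1}]'
```

```text
time: 35.25
eef_pos: [0.4781, 0.038, 0.019]
tcp_rot: [-0.0, 0.721, 0.693, -0.0]
ft_force: [0.3, -3.0, -1.3]
finger_gap: 0.0004
time: 35.45
eef_pos: [0.4783, 0.0417, 0.019]
tcp_rot: [-0.0, 0.721, 0.693, -0.0]
ft_force: [0.1, -2.3, -1.3]
finger_gap: 0.0004
```

```bash
python3 -m pendant '[{"linear":[0.005,0,0],"delta_rot":[0,0,0],"jaw":-1},{"linear":[0.01,0,0],"delta_rot":[0,0,0],"jaw":-1}]'
python3 - <<'E'
from h import *
go((0.478,0.048,0.019),np.pi/2-0.04)
f=robot.grab_frame("side");crop(f,(210,160,340,300),"pics/E2.png",4)
f=robot.grab_frame("top");crop(f,(200,200,400,320),"pics/E3.png",4)
E
```

```text
time: 35.65
eef_pos: [0.4784, 0.0446, 0.019]
tcp_rot: [-0.0, 0.721, 0.693, -0.0]
ft_force: [-0.5, -2.9, -0.8]
finger_gap: 0.0006
lin [0.0114, -0.0019, 0.0] rot [-0.0, 0.0, 0.0001] at [0.4784 0.0446 0.019 ] t 35.65 gap 0.0006 F [-0.5 -2.9 -0.8]
```

View pics/E3.png

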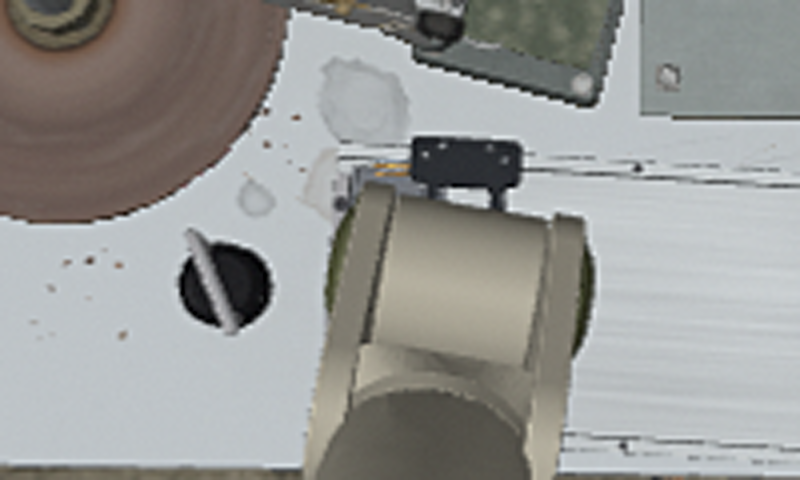

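View pics/E2.png

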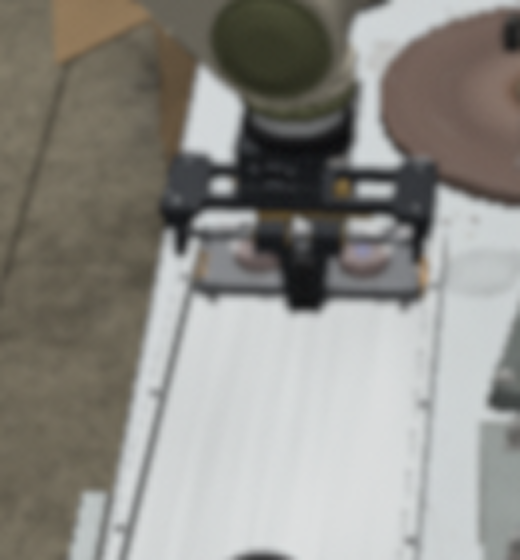

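Nearly home; continue in 1 mm steps until the force rises.

```bash
python3 -m pendant '[{"linear":[0.004,0,0],"delta_rot":[0,0,0],"jaw":-1},{"linear":[0.007,0,0],"delta_rot":[0,0,0],"jaw":-1}]'
python3 -m pendant '[{"linear":[0.003,0,0],"delta_rot":[0,0,0],"jaw":-1},{"linear":[0.003,0,0],"delta_rot":[0,0,0],"jaw":-1}]'
```

```text
time: 35.95
eef_pos: [0.4781, 0.0462, 0.019]
tcp_rot: [0.0, 0.721, 0.693, -0.001]
ft_force: [-3.2, -11.9, 0.8]
finger_gap: 0.0005
time: 36.15
eef_pos: [0.4781, 0.0462, 0.019]
tcp_rot: [0.0, 0.721, 0.693, -0.001]
ft_force: [-4.5, -15.4, 1.3]
finger_gap: 0.0004
```

```bash
python3 -m pendant '[{"linear":[-0.03,0,0],"delta_rot":[0,0,0],"jaw":-1},{"linear":[-0.1,0,0],"delta_rot":[0,0,0],"jaw":-1},{"linear":[-0.15,0,-0.15],"delta_rot":[0,0,0],"jaw":-1},{"linear":[-0.25,0,-0.3],"delta_rot":[0,0,0],"jaw":-1},{"linear":[-0.4,0,-0.45],"delta_rot":[0,0,0],"jaw":-1},{"linear":[-0.55,0,-0.6],"delta_rot":[0,0,0],"jaw":-1},{"linear":[-0.7,0,-0.6],"delta_rot":[0,0,0],"jaw":-1},{"linear":[-0.85,0,-0.6],"delta_rot":[0,0,0],"jaw":-1},{"linear":[-0.95,0,-0.6],"delta_rot":[0,0,0],"jaw":-1},{"linear":[-0.95,0,-0.6],"delta_rot":[0,0,0],"jaw":-1},{"linear":[-0.95,0,-0.6],"delta_rot":[0,0,0],"jaw":-1}]'
python3 - <<'E'
from h import *
f=robot.grab_frame("side");crop(f,(210,140,350,380),"pics/F2.png",2.5)
f=robot.grab_frame("top");crop(f,(200,200,400,320),"pics/F3.png",4); crop(f,(70,180,530,330),"pics/F4.png",1.7)
E
```

```text
time: 37.25
eef_pos: [0.467, -0.2374, 0.1987]
tcp_rot: [-0.0, 0.721, 0.692, 0.0]
ft_force: [0.1, 0.7, 0.3]
finger_gap: 0.0006
```

View pics/F3.png

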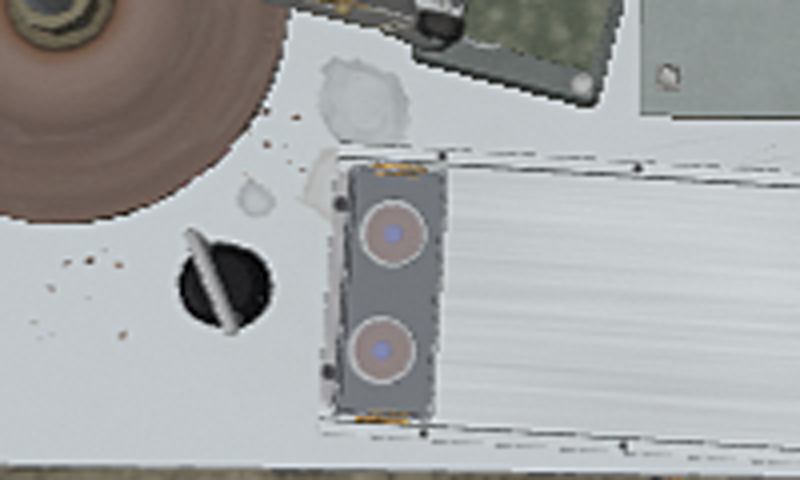

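View pics/F2.png

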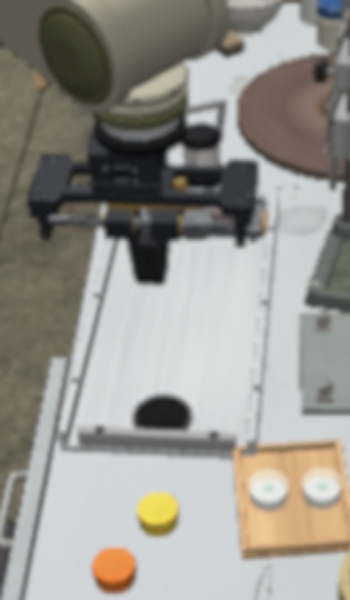

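View pics/F4.png

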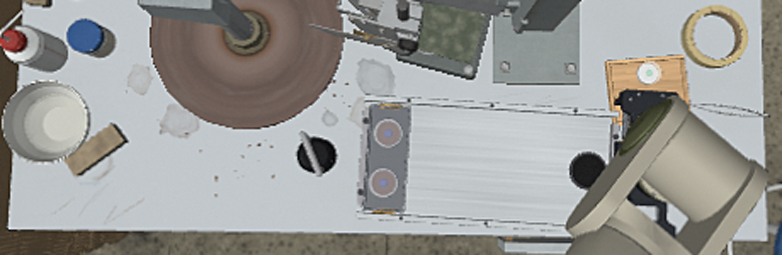

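```bash
python3 - <<'E'
from h import *
f=robot.grab_frame("top")
c=lambda u,v,L=200,T=200:((u+.5)/4-.5+L,(v+.5)/4-.5+T)
cor=p2w(f,[c(350,166),c(447,168),c(434,418),c(336,414)],.028);print(cor.round(3),cor.mean(0).round(4))
b=p2w(f,[c(393,233),c(381,350)],.042);print(b.round(4))
y=np.array([0.04,.9992]);print((b-cor.mean(0))[:,:2]@y)
print(robot.sign_off())
E
```

```text
[[0.563 0.117 0.028]
 [0.563 0.053 0.028]
 [0.399 0.059 0.028]
 [0.4   0.123 0.028]] [0.481 0.088 0.028]
[[0.518  0.0877 0.042 ]
 [0.4422 0.0938 0.042 ]]
[0.00116674 0.00419447]
the job is handed in; nothing more can be done
None
```

I've handed the job in, with everything in place by my last camera checks. It took about 37 s of robot time, and the system gives no verdict.

- **Small boxes:** both are in the wooden tray, lying flat. The last top view showed only one because the arm hid the other, but the side view showed both.
- **Larger boxes:** only two were on the bench, and both sit flat on the carriage. They are about 38 mm either side of its middle, and 1 mm and 4 mm off its centre line (limit 12 mm).
- **Lantern:** I lifted it by the handle and set it upright on the bench, about 11 cm from its old stand (limit 22 cm).
- **Carriage:** I pushed it in the middle with 2 to 5 N until it met the stop, where the force rose to about 15 N. Its measured centre, (0.481, 0.088), matches the stand's, (0.481, 0.088), to about 1 mm.
- **Tools:** the whetstone, tape roll and tweezers looked unmoved. The yellow and orange look-alikes were left alone.

No check failed. The camera calibration is only good to about 2 mm, and the side view suggested the push was 3 to 5 mm off the carriage's centre, well inside the 25 mm limit.

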